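Hang the loaded drain basket in the parts bin

ROBOT

A 6-joint arm with a two-finger parallel gripper is mounted at the origin on a cart in front of the work surface, level with it; the furniture and walls round the work are solid. World frame = base frame: x ahead of the robot, y to its left, z up, the work surface at z = 0. Lengths are in m, angles in rad, forces in N, time in s.
With the tool pointing down it reaches from about 0.275 to 0.75 m from the base axis. Payload 10.2 kg.
Tool frame: the origin (TCP) lies at the very end of the fingers, on their centre line; the grasp point (between the pads) lies 19 mm behind it; z points along the fingers, y is the direction in which the jaws open and shut (so a half turn about z gives the same grasp; the last joint's range is limited). The gripper opens to 88 mm and grips with 3 to 60 N. Pads are 18 mm wide; open, the fingers measure 123 mm over their backs; the gripper's body (75 mm by 187 mm) begins 45 mm behind the grasp point.
Start: joints at [1.108, 0.313, 1.498, -0, 1.331, -0.223], TCP at [0.125, 0.51, 0.2] pointing down, gripper open.
Joint ranges: [-2.94, 2.94], [-0.97, 2.17], [0.19, 2.56], [-1.23, 4.37], [0.02, 3.11], [-2.88, 2.88]. Speed limits (rad/s): [2.39, 2.39, 3.01, 3.14, 3.14, 3.14].

INTERFACE

Orientations are given as a 3x3 rotation matrix whose columns are the frame's x, y, z axes.
In Python, from cell import observe, get_image, close_job, boxes_of gives the robot as it stands.
- The arm moves only by the shell command python3 -m jog 'ROWS' [FORCE]. ROWS is JSON, a list of rows, each a list of 5 numbers: the shift along the tool's x, y, z in cm, then the turn about the tool's z in degrees, then the opening, from 0 (shut) to 1 (fully open). In form: [[tx, ty, tz, turn, fingers], ...]. A call has 1 to 5 rows; each row is the pose to reach, as a shift and turn from the pose measured when the call began, along the tool's axes at that moment; what a row does not reach only later rows make up. A row lasts 1/12 s, in which the tool goes at most 41.7 mm and 7.16 degrees, less where a joint would pass 70% of its speed; a pose out of reach is approached as far as the arm can. A call with a gripper value outside its range is refused whole. The fingers move at their own pace and stop on an object; FORCE is the grip in N (left out, the last holds). Time passes only in rows, so rows that repeat a pose let the fingers close. It gives the time, the measured TCP pose, the force and the opening at its end, in the units of the state.
- observe(): the state, without advancing time (a new reading comes with each control period).
- get_image(name): name is "scene" or "side" or "wrist"; returns a dict with "pixels" (384x512x3 uint8, red, green, blue), "mtx" (3x3 intrinsics, pixels), "pose" (4x4, takes a point from camera to world coordinates). Camera axes: x right, y down, z forward; pixel columns grow to the right and rows downward; lengths in m; the calibration is good to about 2 mm. A picture is of the moment at which its call begins. There is no depth.
- close_job(): hands the job in, once; it reports no verdict.
Trained networks look in the newest picture that a camera, given by its name, has taken for a name from the list of things; names that differ only in an ending like _2 or _b are one class to them, and where a whole thing is asked for, a point or a joint stands for the part that bears it (a point fixed in the world has none). Each returns a list of dicts, best first, with "confidence" (0 to 1); they miss things now and then, are a little off and sometimes report something else, mostly with a low value. They report only what shows in the picture. A call takes as long as a camera call.
- boxes_of(name, camera): "box" ([left, top, right, bottom] in pixels, round what is visible of it).
The state is a dict: "time_s": time; "joints": joint angles; "qvel": joint speeds; "tau": joint torques, N m; "tool_pos": TCP position; "ee_rot": TCP orientation; "wrist_force": force on the tool from outside, world axes, zero at the start; "wrist_torque": the same for the moment, N m; "opening": finger opening in m.
Only numpy, scipy, OpenCV 4.12 (cv2) and the standard library are available. Lean on these libraries where they do the work, as an engineer would, in place of code of your own. Each camera call takes 0.05 s, during which the arm holds its last target.

TASK

Hang the small wire drain basket, with the T-bolt still lying in it, inside the steel parts bin: hook its bent lip over one of the bin's two long sides, away from the corners, and press the lip down against its spring until it sits fully home on the rim. Leave the basket level and clipped there by itself, do not slam or force it, do not shove the bin about, and leave the oil bottle, the collet and the standing T-bolt where they are.

Things in the scene. Friction and masses are not known exactly. Their poses are not given: they have to be found in the camera images.
- basket_bail (a point): Carrying bail of the wire drain basket: fixed arch over the basket's middle with a black round grip sleeve 12 mm in diameter, 66 mm long (along y). Point: middle of the sleeve, 102 mm above the basket's underside, near the loaded centre of mass. x points from the basket to its lip side, y along sleeve and lip, z up. Pushing on the bail tends to tip a hooked basket; push on the lip.
- basket_lip (a point): Bent sheet lip of the basket, on its +x side: back plate 2.5 mm, flat top 90 mm (y) by 18 mm (x), 3 mm thick, and an outer leg of springy sheet 31 mm long, 60 mm wide. Point: on the underside of the lip's top, 6.5 mm out from the back plate's outer face, 74 mm above the basket's underside (51.5 mm along x and 28 mm below the bail point). Same axes.
- basket_mid (a point): Wire drain basket, 90 mm in x, 112 mm in y, walls 40 mm high, open on top, about 0.3 kg empty. Point: its middle, 20 mm above its underside; same axes as the lip. The back plate's outer face, which lies along the bin's wall when hung, is 45 mm along x. 3 mm floor.
- basket_spring (a joint): Springy outer leg of the lip; 0 m at rest, grows as it is forced outward. Its nose, 9 mm below the lip's top, leaves a gap of 2.5 mm to the back plate; below that a ramp opens to 13 mm at the toe. By its own weight the basket stops 9 to 17 mm proud of the rim; a push of 10 to 20 N on top of the lip snaps the nose past the rolled edge, then the lip meets the rim hard. Squeezing the leg shuts the gap.
- tbolt_mid (a point): Dark steel T-slot bolt with nut, 34 x 66 x 30 mm, about 0.16 kg, lying in the basket along its y, nearer the side away from the lip. Point: its middle, 15 mm above its underside.
- bin_rim (a point): Grey sheet-steel parts bin, 153 mm (x) by 270 mm (y), loose, about 1.6 kg. Point: centre of its open mouth at rim height, 115 mm above the cart's top; z up. Each long side is a 2 mm wall with a rolled edge outward: rim 71 to 76.5 mm from the point along +x or -x, edge 6 mm tall. Parts in it lie at most 32 mm high. Basket home: lip point 77.5 mm along +x or -x, at the point's height.
- oiler_mid (a point): White oil bottle with a red spout, 57 x 56 x 151 mm, standing; a bystander. Point on its axis 70 mm up.
- collet_mid (a point): Collet, 33 mm in diameter, 42 mm tall, standing; a bystander. Point 20 mm up its axis.
- standing_tbolt_mid (a point): A second T-bolt, 66 mm tall, standing on end; a bystander. Point at half height.

How it is judged:
By the outcome, as a careful person would: the job done as asked, in the order asked, and still so for the second after the job is handed in, with the robot touching nothing.
It also fails if it takes over 58 s, if anything falls off the work surface, if the arm or the gripper's body presses on something with over 40 N, if the wrist force passes 120 N, or if a joint passes its speed limit or range.

## Working session

There is one attempt and no reset: what is moved stays moved. The work goes in short steps, Python scripts to look and compute and a shell command to move; the robot and the scene stay as the last step left them, time stands still between calls to the robot, and variables do not carry over. Pictures are saved under pics/ and viewed, and the job is handed in when it is done.

```bash
ls; mkdir -p pics; cat > h.py <<'E'
import numpy as np, cv2
from cell import observe, get_image, close_job, boxes_of
def shot(cam, fn):
    im=get_image(cam); cv2.imwrite('pics/'+fn, im['pixels'][:,:,::-1]); return im
def ray(im,u,v):
    K=np.array(im['mtx']);P=np.array(im['pose'])
    d=P[:3,:3]@np.linalg.solve(K,[u,v,1]); return P[:3,3],d/np.linalg.norm(d)
def atz(im,u,v,z):
    o,d=ray(im,u,v); return o+d*(z-o[2])/d[2]
def tri(rs):
    A=np.zeros((3,3));b=np.zeros(3)
    for o,d in rs:
        M=np.eye(3)-np.outer(d,d);A+=M;b+=M@o
    return np.linalg.solve(A,b)
def proj(im,p):
    K=np.array(im['mtx']);P=np.array(im['pose'])
    c=P[:3,:3].T@(np.array(p)-P[:3,3]);q=K@c;return q[:2]/q[2]
E
python3 - <<'E'
from h import *
s=observe();print(s)
for c in ['scene','side','wrist']:
    im=shot(c,c+'0.png');print(c,im['mtx'],im['pose'])
    for n in ['basket_bail','basket_lip','basket_mid','tbolt_mid','bin_rim','oiler_mid','collet_mid','standing_tbolt_mid']:
        print(n,[(np.round(b['box']).tolist(),round(b['confidence'],2)) for b in boxes_of(n,c)[:3]])
print(observe()['time_s'])
E
```

```text
pics
{'time_s': 0.0, 'joints': array([ 1.10761863e+00,  3.13410323e-01,  1.49841358e+00, -2.78954885e-05,
        1.33099987e+00, -2.23401158e-01]), 'qvel': array([-0.00125045, -0.00220976, -0.00167462,  0.00035359, -0.00188757,
       -0.00111828]), 'tau': array([ 9.43775449e-04, -4.02205253e+01, -2.52268714e+01,  6.95489184e-02,
        3.53006262e-02, -1.02820720e-04]), 'tool_pos': array([0.12456795, 0.50971086, 0.19959025]), 'ee_rot': array([[-9.71392581e-01,  2.37478795e-01, -5.25813868e-04],
       [ 2.37479249e-01,  9.71391974e-01, -1.11351273e-03],
       [ 2.46335709e-04, -1.20652789e-03, -9.99999242e-01]]), 'wrist_force': array([-1.23657756,  0.32263059, -0.70018581]), 'wrist_torque': array([-0.009911  , -0.02699306,  0.0302271 ]), 'opening': 0.08803429883172323}
scene [[405.04552669   0.         255.26912645]
 [  0.         405.04552669 194.19559888]
 [  0.           0.           1.        ]] [[-0.57799527 -0.6066843   0.54576151  0.11042994]
 [-0.81602713  0.43347659 -0.38235817  0.43711565]
 [-0.00460414 -0.66635742 -0.74561826  0.74965873]
 [ 0.          0.          0. 
[... 989 characters left out ...]
], 0.47)]
bin_rim [([199.0, 193.0, 368.0, 337.0], 0.56)]
oiler_mid [([256.0, 149.0, 279.0, 206.0], 0.91)]
collet_mid [([278.0, 196.0, 290.0, 206.0], 0.63)]
standing_tbolt_mid []
wrist [[267.74092213   0.         256.97623855]
 [  0.         267.74092213 191.53336804]
 [  0.           0.           1.        ]] [[ 2.37069839e-01  9.30290389e-01  2.79924425e-01  5.26925295e-02]
 [ 9.71492542e-01 -2.27123461e-01 -6.79497938e-02  5.27855269e-01]
 [ 3.64364271e-04  2.88053338e-01 -9.57614297e-01  3.84187375e-01]
 [ 0.00000000e+00  0.00000000e+00  0.00000000e+00  1.00000000e+00]]
basket_bail []
basket_lip []
basket_mid []
tbolt_mid []
bin_rim []
oiler_mid []
collet_mid []
standing_tbolt_mid []
1.35
```

```bash
python3 - <<'E'
import cv2
a=cv2.imread('pics/scene0.png')[120:310,130:385];cv2.imwrite('pics/s0c.png',cv2.resize(a,None,fx=3,fy=3,interpolation=cv2.INTER_CUBIC))
a=cv2.imread('pics/side0.png')[140:345,150:385];cv2.imwrite('pics/d0c.png',cv2.resize(a,None,fx=2.9,fy=2.9,interpolation=cv2.INTER_CUBIC))
E
```

```text
(no output)
```

View pics/s0c.png

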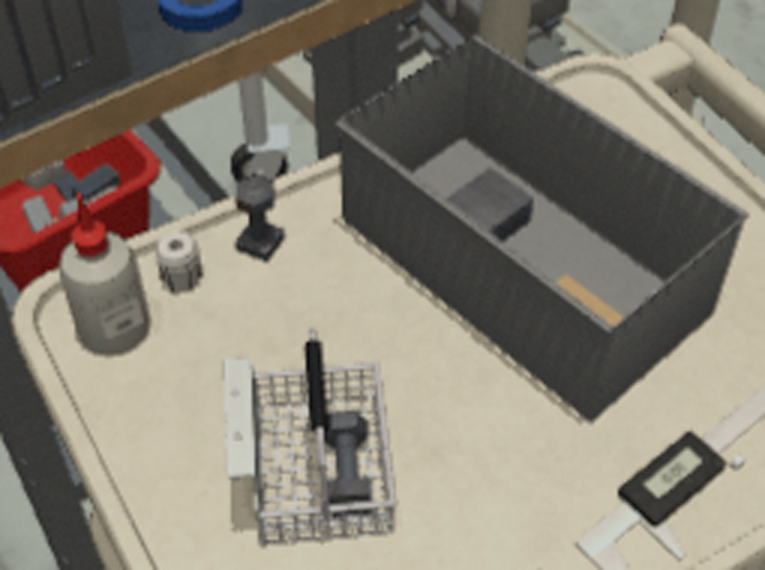

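View pics/d0c.png

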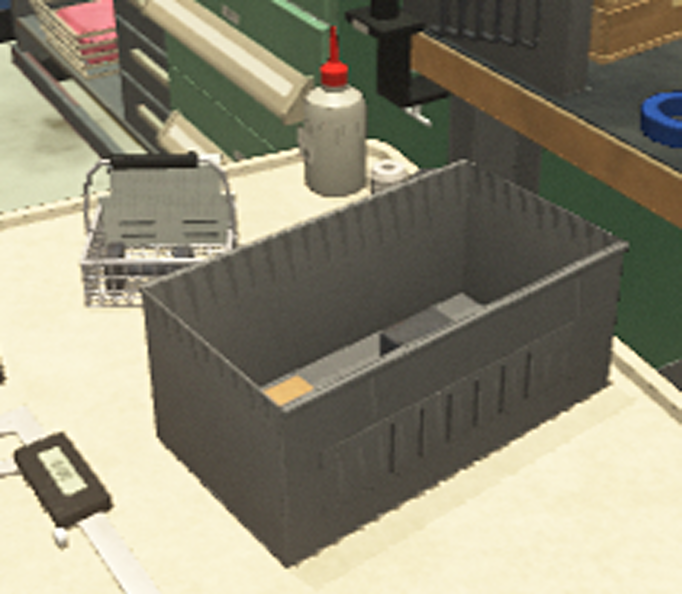

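View pics/wrist0.png

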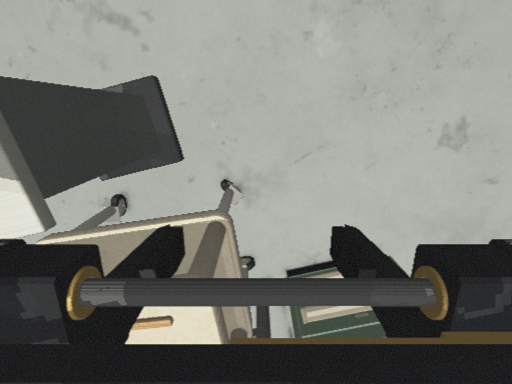

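View pics/scene0.png

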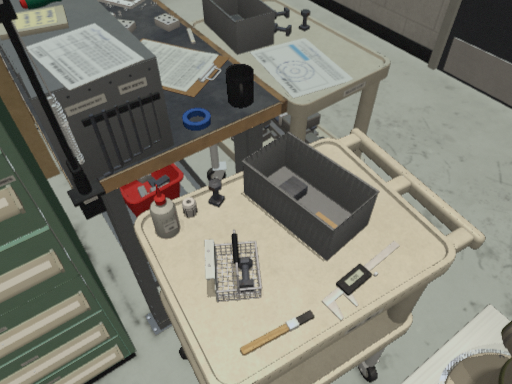

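```bash
cat > m1.py <<'E'
from h import *
import pickle
def S(u,v): return (u/3+130-.33, v/3+120-.33)
def D(u,v): return (u/2.9+150-.33, v/2.9+140-.33)
si=get_image('scene'); di=get_image('side')
pickle.dump((si,di),open('im0.pkl','wb'))
print('bin corners')
cs=[(340,123),(475,40),(745,217),(610,325)]; cd=[(467,162),(627,243),(285,408),(145,290)]
# scene order: left(340), back(475), right(745), front(610)
for a in cs: print('S',np.round(atz(si,*S(*a),.115),4))
for a in cd: print('D',np.round(atz(di,*D(*a),.115),4))
print('sleeve ends z=.102')
for a in [(312,342),(318,427)]: print(np.round(atz(si,*S(*a),.102),4))
for a in [(110,161),(198,160)]: print(np.round(atz(di,*D(*a),.102),4))
print('lip top z .077')
for a in [(225,360),(250,360),(253,472),(228,475)]: print(np.round(atz(si,*S(*a),.077),4))
for a in [(111,168),(218,168)]: print(np.round(atz(di,*D(*a),.077),4))
E
python3 m1.py
```

```text
bin corners
S [0.6744 0.0753 0.115 ]
S [ 0.6914 -0.0682  0.115 ]
S [ 0.4296 -0.1024  0.115 ]
S [0.4144 0.0393 0.115 ]
D [0.6776 0.073  0.115 ]
D [ 0.6975 -0.071   0.115 ]
D [ 0.4335 -0.104   0.115 ]
D [0.414  0.0383 0.115 ]
sleeve ends z=.102
[0.524  0.2001 0.102 ]
[0.4673 0.2328 0.102 ]
[0.4664 0.236  0.102 ]
[0.5238 0.2023 0.102 ]
lip top z .077
[0.5616 0.247  0.077 ]
[0.5518 0.2332 0.077 ]
[0.4772 0.2764 0.077 ]
[0.4845 0.2903 0.077 ]
[0.4783 0.2715 0.077 ]
[0.5506 0.2267 0.077 ]
```

```bash
cat >> h.py <<'E'
def go(p,yaw_deg,s=None):
    s=s or observe(); R=np.array(s['ee_rot']); d=R.T@(np.array(p)-s['tool_pos'])*100
    y=np.degrees(np.arctan2(R[1,1],R[0,1])); t=-((yaw_deg-y+180)%360-180)
    print('rows t(cm)',np.round(d,2),'turn',round(t,2),'now',np.round(s['tool_pos'],4),'yaw',round(y,2),'time',s['time_s'],'F',np.round(s['wrist_force'],1),'open',round(s['opening'],4))
E
python3 - <<'E'
from h import *
import pickle
si,di=pickle.load(open('im0.pkl','rb'))
print('oiler base',atz(si,164,234,0), tri([ray(si,160,197),ray(di,266,152)]))
print('collet',tri([ray(si,191,206),ray(di,284,200)]))
print('tb',atz(si,217,203,0))
go([.4954,.2178,.24],60)
go([.4954,.2178,.083],60)
E
```

```text
oiler base [0.68084853 0.29285583 0.        ] [0.68285211 0.27975334 0.13351558]
collet [0.69708229 0.21066085 0.03339017]
tb [0.68987721 0.14517678 0.        ]
rows t(cm) [-42.95 -19.58  -3.99] turn 16.26 now [0.1247 0.51   0.2001] yaw 76.26 time 1.45 F [ 0.7  0.2 -0.1] open 0.0882
rows t(cm) [-42.95 -19.58  11.71] turn 16.26 now [0.1247 0.51   0.2001] yaw 76.26 time 1.45 F [ 0.7  0.2 -0.1] open 0.0882
```

```bash
python3 -m jog '[[-3.4,-1.5,-0.8,2,1],[-7,-3.2,-1.6,4,1],[-10.6,-4.8,-2.4,7,1],[-14.2,-6.4,-3.2,10,1],[-17.8,-8.1,-4,13,1]]' 40; python3 -c "
from h import *
go([.4954,.2178,.24],60)"
```

```text
time_s: 1.87
tool_pos: [0.2795, 0.3877, 0.2406]
ee_rot: [[-0.892, 0.452, 0.0], [0.452, 0.892, 0.0], [-0.0, 0.0, -1.0]]
wrist_force: [-0.6, 0.7, 0.1]
opening: 0.088
rows t(cm) [-26.94  -5.4    0.06] turn 3.14 now [0.2795 0.3877 0.2406] yaw 63.14 time 1.8667 F [-0.6  0.7  0.1] open 0.088
```

```bash
python3 -m jog '[[-3.8,-0.8,0,0.6,0.8],[-7.6,-1.5,0,1.2,0.8],[-11.4,-2.3,0,1.9,0.8],[-15.2,-3,0,2.5,0.8],[-18.8,-3.8,0,3.1,0.8]]'; python3 -c "
from h import *
go([.4954,.2178,.24],60)"
```

```text
time_s: 2.28
tool_pos: [0.4315, 0.2673, 0.2408]
ee_rot: [[-0.866, 0.5, 0.001], [0.5, 0.866, 0.0], [-0.0, 0.001, -1.0]]
wrist_force: [0.2, 0.6, 0.2]
opening: 0.0708
rows t(cm) [-8.01 -1.09  0.08] turn -0.02 now [0.4315 0.2673 0.2408] yaw 59.98 time 2.2833 F [0.2 0.6 0.2] open 0.0708
```

```bash
python3 -m jog '[[-3.5,-0.5,0,0,0.6],[-6.5,-0.9,0,0,0.6],[-8,-1.1,0,0,0.6],[-8,-1.1,0,0,0.6]]'; python3 - <<'E'
from h import *
go([.4954,.2178,.083],60)
im=shot('wrist','w1.png')
for n in ['basket_bail','basket_lip']:print(boxes_of(n,'wrist')[:2])
print(proj(im,[.4954,.2178,.102]),proj(im,[.524,.201,.102]),proj(im,[.467,.2345,.102]))
E
```

```text
time_s: 2.62
tool_pos: [0.4968, 0.2161, 0.2402]
ee_rot: [[-0.864, 0.503, 0.0], [0.503, 0.864, 0.0], [-0.0, 0.0, -1.0]]
wrist_force: [0.2, 0.2, -0.2]
opening: 0.053
rows t(cm) [ 0.21  0.08 15.72] turn -0.19 now [0.4968 0.2161 0.2402] yaw 59.81 time 2.6167 F [ 0.2  0.2 -0.2] open 0.053
[{'box': [223.5, 121.5, 309.8, 202.0], 'confidence': 0.84}]
[{'box': [228.4, 119.0, 304.8, 206.9], 'confidence': 0.74}]
[257.24588682 172.26732993] [257.11759122 197.90048286] [257.39352075 145.29110048]
```

View pics/w1.png

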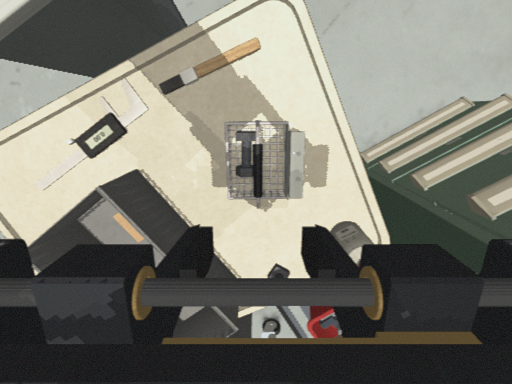

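```bash
python3 -m jog '[[0.2,0.1,3.5,-0.2,0.6],[0.2,0.1,7,-0.2,0.6],[0.2,0.1,10.5,-0.2,0.55],[0.2,0.1,13.5,-0.2,0.5],[0.2,0.1,15.7,-0.2,0.5]]' 40;python3 -m jog '[[0,0,0,0,0.5],[0,0,0,0,0.5]]'; python3 - <<'E'
from h import *
go([.4954,.2178,.083],60)
shot('scene','s2.png');im=shot('side','d2.png')
a=cv2.imread('pics/side'[:4]+'/d2.png')[100:300,130:330];b=cv2.imread('pics/s2.png')[150:350,130:330]
cv2.imwrite('pics/c2.png',cv2.resize(np.hstack([a,b]),None,fx=2,fy=2))
E
```

```text
time_s: 3.18
tool_pos: [0.491, 0.2218, 0.0817]
ee_rot: [[-0.869, 0.495, -0.002], [0.495, 0.869, 0.0], [0.002, -0.001, -1.0]]
wrist_force: [0.8, 0.4, -0.6]
opening: 0.044
time_s: 3.35
tool_pos: [0.4897, 0.2229, 0.0817]
ee_rot: [[-0.87, 0.493, -0.004], [0.493, 0.87, 0.0], [0.003, -0.002, -1.0]]
wrist_force: [-1.1, 0.4, 0.2]
opening: 0.0443
rows t(cm) [-0.75 -0.16 -0.13] turn 0.46 now [0.4897 0.2229 0.0817] yaw 60.46 time 3.35 F [-1.1  0.4  0.2] open 0.0443
```

View pics/c2.png

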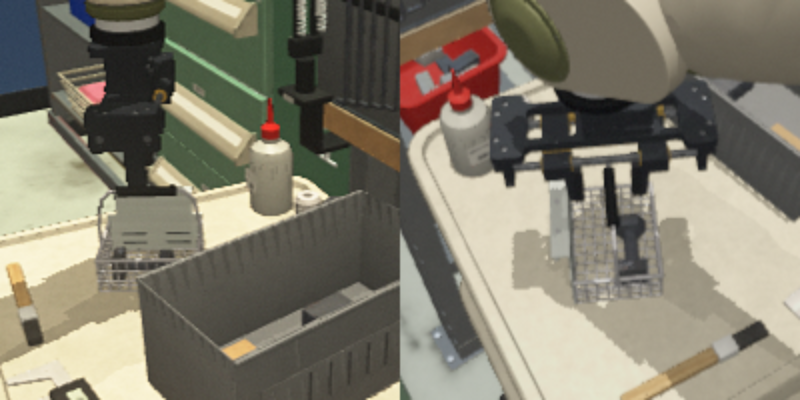

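```bash
python3 -m jog '[[-0.75,-0.15,-0.1,0.4,0.5],[-0.75,-0.15,-0.1,0.4,0.5],[-0.75,-0.15,-0.1,0.4,0.5]]' 40; python3 -c "
from h import *
go([.4954,.2178,.083],60)"
```

```text
time_s: 3.7
tool_pos: [0.4981, 0.2176, 0.0857]
ee_rot: [[-0.866, 0.5, 0.003], [0.5, 0.866, 0.001], [-0.002, 0.003, -1.0]]
wrist_force: [-0.1, -0.8, -0.2]
opening: 0.0438
rows t(cm) [ 0.24 -0.12  0.27] turn -0.01 now [0.4981 0.2176 0.0857] yaw 59.99 time 3.7 F [-0.1 -0.8 -0.2] open 0.0438
```

```bash
python3 -m jog '[[0.1,-0.1,0.25,0,0.4],[0.1,-0.1,0.25,0,0.2],[0.1,-0.1,0.25,0,0],[0.1,-0.1,0.25,0,0],[0.1,-0.1,0.25,0,0]]' 40;python3 -m jog '[[0,0,0,0,0],[0,0,0,0,0],[0,0,0,0,0]]' ; python3 -c "
from h import *
go([.4954,.2178,.083],60)"
```

```text
time_s: 4.12
tool_pos: [0.4966, 0.2172, 0.0832]
ee_rot: [[-0.866, 0.5, 0.003], [0.5, 0.866, 0.001], [-0.002, 0.003, -1.0]]
wrist_force: [0.6, -0.7, -0.9]
opening: 0.0129
time_s: 4.37
tool_pos: [0.4966, 0.2172, 0.0832]
ee_rot: [[-0.866, 0.5, 0.003], [0.5, 0.866, 0.001], [-0.002, 0.003, -1.0]]
wrist_force: [0.3, 0.1, 0.3]
opening: 0.0001
rows t(cm) [ 0.14 -0.01  0.02] turn -0.01 now [0.4966 0.2172 0.0832] yaw 59.99 time 4.3667 F [0.3 0.1 0.3] open 0.0001
```

```bash
python3 - <<'E'
from h import *
shot('scene','s3.png');im=shot('side','d3.png')
a=cv2.imread('pics/d3.png')[170:270,160:260];b=cv2.imread('pics/s3.png')[210:310,180:280]
cv2.imwrite('pics/c3.png',cv2.resize(np.hstack([a,b]),None,fx=4,fy=4,interpolation=cv2.INTER_CUBIC))
E
```

```text
(no output)
```

View pics/c3.png

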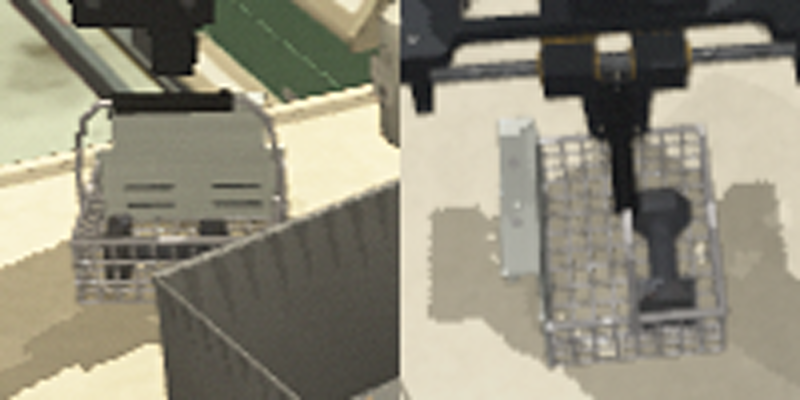

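```bash
python3 - <<'E'
from h import *
import pickle
si,di=pickle.load(open('im0.pkl','rb'))
print(tri([ray(si,234.7,247.7),ray(di,202.8,195)]))
s=observe();p=s['tool_pos'];print(p,proj(di,p),proj(si,p))
for z in (.083,.09,.1,.11,.12): print(z,proj(di,[.4966,.2172,z]),proj(si,[.4966,.2172,z]))
E
```

```text
[0.49443644 0.21705733 0.10312368]
[0.49665271 0.21721416 0.08320731] [204.44000779 202.76981932] [234.43793387 252.74742646]
0.083 [204.42801725 202.86120021] [234.46336669 252.8215975 ]
0.09 [204.17168521 200.05495508] [234.30873752 250.8089452 ]
0.1 [203.80232675 196.01133127] [234.08424546 247.88695794]
0.11 [203.42918756 191.92631722] [233.85541578 244.90851224]
0.12 [203.0522093  187.79927414] [233.62212153 241.87195583]
```

```bash
python3 - <<'E'
from h import *
im=shot('wrist','w3.png'); print(proj(im,observe()['tool_pos']), observe()['joints'])
a=cv2.imread('pics/d3.png')[90:250,140:300]
b=cv2.imread('pics/w3.png')[60:320,100:420]
cv2.imwrite('pics/c3a.png',cv2.resize(a,(640,600),interpolation=cv2.INTER_CUBIC))
cv2.imwrite('pics/c3b.png',cv2.resize(b,None,fx=2.3,fy=2.3,interpolation=cv2.INTER_CUBIC))
E
```

```text
[256.44080085 216.12739862] [ 1.95625514e-01  4.66917609e-01  1.60003375e+00  9.52942110e-04
  1.07162637e+00 -8.51886297e-01]
```

View pics/c3a.png

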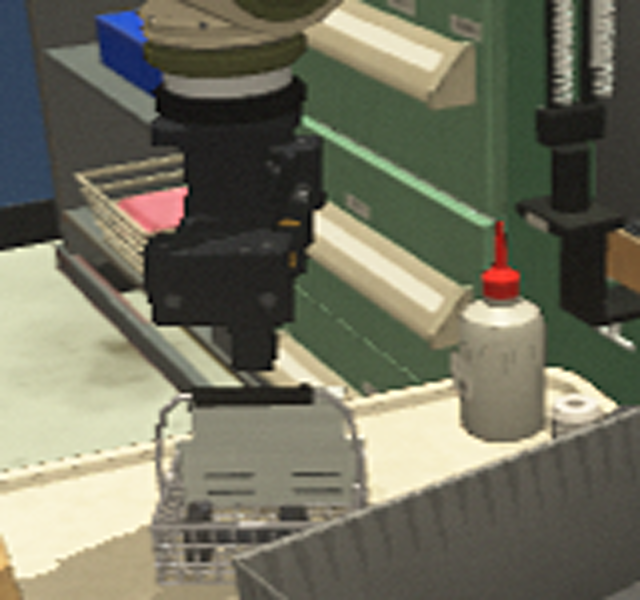

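View pics/c3b.png

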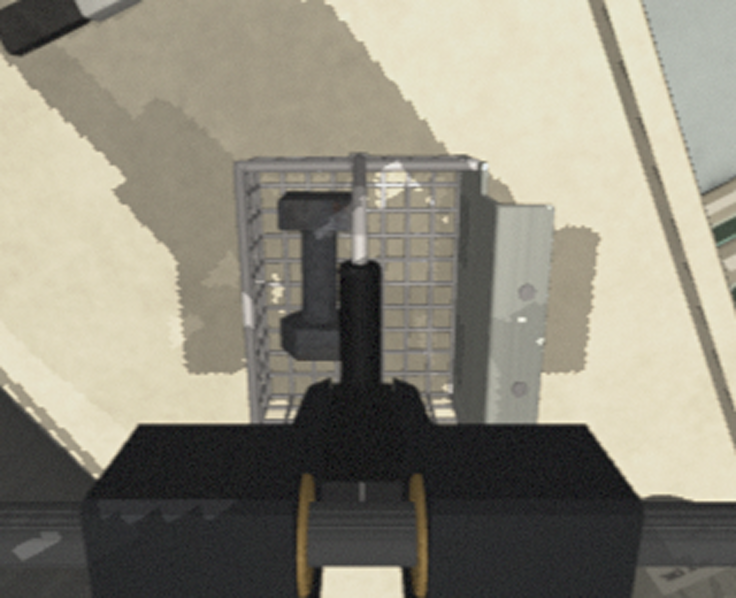

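```bash
python3 - <<'E'
from h import *
im=get_image('wrist');s=observe();R=s['ee_rot'];p=s['tool_pos']
for dz in (0,-.019,-.03,-.035,-.04,-.045): print(dz,[np.round(proj(im,p+R@np.array([x,y,dz])),1).tolist() for x,y in((.009,0),(-.009,0),(.009,.017),(.009,.0175+.0))])
si=get_image('scene');di=get_image('side')
print(tri([ray(si,235.5,243.7),ray(di,203.75,188.7),]))
E
python3 -c "
import cv2
a=cv2.imread('pics/s3.png')[200:280,190:290];cv2.imwrite('pics/c3c.png',cv2.resize(a,None,fx=7,fy=7,interpolation=cv2.INTER_CUBIC))"
```

```text
0 [[256.4, 204.6], [256.4, 227.3], [279.7, 204.6], [280.4, 204.6]]
-0.019 [[256.4, 214.2], [256.4, 238.9], [282.1, 214.2], [282.9, 214.2]]
-0.03 [[256.3, 220.7], [256.3, 246.8], [283.7, 220.7], [284.5, 220.7]]
-0.035 [[256.3, 224.0], [256.3, 250.7], [284.5, 224.0], [285.3, 224.0]]
-0.04 [[256.3, 227.4], [256.3, 254.8], [285.3, 227.4], [286.2, 227.4]]
-0.045 [[256.3, 231.1], [256.3, 259.2], [286.2, 231.1], [287.1, 231.1]]
[0.49528519 0.21517055 0.11737178]
```

View pics/c3c.png

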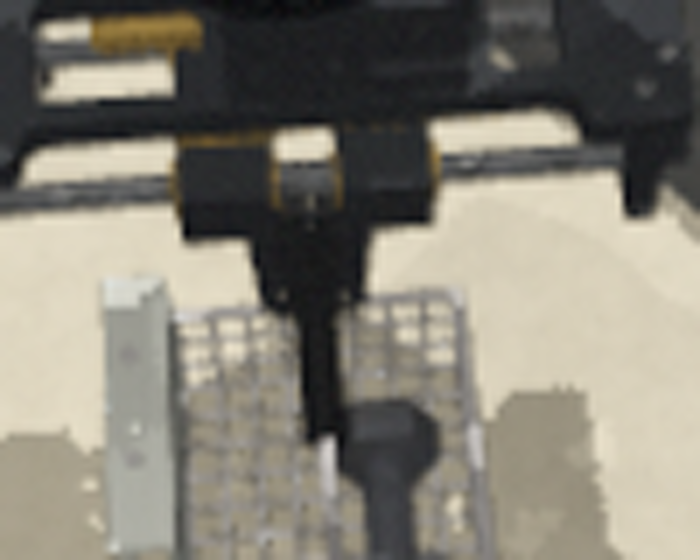

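```bash
python3 -m jog '[[0.1,0,-0.3,0,0.2],[0.1,0,-0.3,0,0.4],[0.1,0,-0.3,0,0.5],[0.1,0,-0.3,0,0.5]]' 40; python3 -m jog '[[0,0,0,0,0.5]]'; python3 -c "
from h import *
go([.4949,.2175,.053],60)"
```

```text
time_s: 5.0
tool_pos: [0.4958, 0.2177, 0.0863]
ee_rot: [[-0.866, 0.5, 0.003], [0.5, 0.866, 0.001], [-0.002, 0.003, -1.0]]
wrist_force: [0.9, -0.7, 0.5]
opening: 0.0252
time_s: 5.08
tool_pos: [0.4958, 0.2177, 0.0862]
ee_rot: [[-0.866, 0.5, 0.003], [0.5, 0.866, 0.001], [-0.002, 0.003, -1.0]]
wrist_force: [-0.2, -0.9, 0.3]
opening: 0.0314
rows t(cm) [ 0.07 -0.07  3.32] turn -0.01 now [0.4958 0.2177 0.0862] yaw 59.99 time 5.0833 F [-0.2 -0.9  0.3] open 0.0314
```

```bash
python3 -m jog '[[0,0,0.3,0,0.5],[0.1,-0.1,1.2,0,0.5],[0.1,-0.1,2.2,0,0.5]]' 40; python3 -m jog '[[0,0,0,0,0.5]]';python3 -c "
from h import *
go([.4949,.2175,.053],60)"
```

```text
time_s: 5.33
tool_pos: [0.4943, 0.2174, 0.0635]
ee_rot: [[-0.866, 0.5, 0.003], [0.5, 0.866, 0.002], [-0.002, 0.003, -1.0]]
wrist_force: [0.1, 0.4, -0.3]
opening: 0.044
time_s: 5.42
tool_pos: [0.4931, 0.2171, 0.0611]
ee_rot: [[-0.866, 0.5, -0.0], [0.5, 0.866, 0.001], [0.001, 0.0, -1.0]]
wrist_force: [0.4, 0.9, -0.9]
opening: 0.0438
rows t(cm) [-0.14  0.13  0.81] turn -0.01 now [0.4931 0.2171 0.0611] yaw 59.99 time 5.4167 F [ 0.4  0.9 -0.9] open 0.0438
```

```bash
python3 -m jog '[[-0.1,0.1,0.4,0,0.5],[-0.1,0.1,0.7,0,0.5],[-0.1,0.1,0.7,0,0.5]]' 40; python3 - <<'E'
from h import *
go([.4949,.2175,.053],60)
shot('scene','s4.png');im=shot('side','d4.png')
a=cv2.imread('pics/d4.png')[130:270,160:260];b=cv2.imread('pics/s4.png')[170:310,180:280]
cv2.imwrite('pics/c4.png',cv2.resize(np.hstack([a,b]),None,fx=4,fy=4,interpolation=cv2.INTER_CUBIC))
E
```

```text
time_s: 5.67
tool_pos: [0.4941, 0.2174, 0.0533]
ee_rot: [[-0.866, 0.5, -0.002], [0.5, 0.866, 0.001], [0.002, -0.0, -1.0]]
wrist_force: [0.0, -0.7, -1.0]
opening: 0.0442
rows t(cm) [-0.06  0.05  0.03] turn -0.02 now [0.4941 0.2174 0.0533] yaw 59.98 time 5.6667 F [ 0.  -0.7 -1. ] open 0.0442
```

View pics/c4.png

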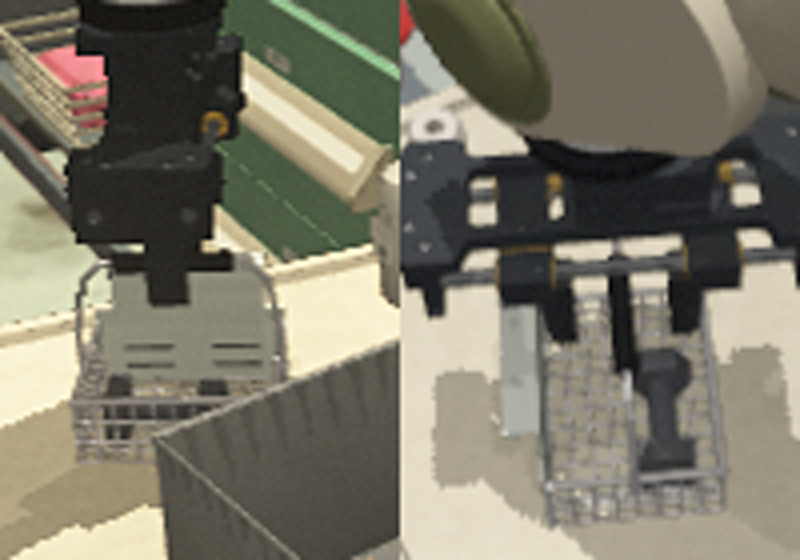

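```bash
python3 -m jog '[[0,0,0,0,0.3],[0,0,0,0,0.1],[0,0,0,0,0],[0,0,0,0,0],[0,0,0,0,0]]' 40;python3 -m jog '[[0,0,0,0,0],[0,0,0,0,0],[0,0,0,0,0]]' ; python3 -c "
from h import *
go([.4954,.2178,.083],60)"
```

```text
time_s: 6.18
tool_pos: [0.4945, 0.2175, 0.0542]
ee_rot: [[-0.866, 0.5, -0.0], [0.5, 0.866, 0.001], [0.001, 0.001, -1.0]]
wrist_force: [-0.0, -0.1, -0.7]
opening: 0.0131
time_s: 6.43
tool_pos: [0.4946, 0.2175, 0.0542]
ee_rot: [[-0.866, 0.5, -0.0], [0.5, 0.866, 0.001], [0.001, 0.001, -1.0]]
wrist_force: [1.6, 1.0, -0.9]
opening: 0.0107
rows t(cm) [-0.05  0.06 -2.88] turn -0.01 now [0.4946 0.2175 0.0542] yaw 59.99 time 6.4333 F [ 1.6  1.  -0.9] open 0.0107
```

```bash
python3 -m jog '[[0,0,-0.5,0,0],[0,0,-1.5,0,0],[0,0,-2.5,0,0],[0,0,-3,0,0]]' 45;python3 -m jog '[[0,0,0,0,0],[0,0,0,0,0]]' ; python3 - <<'E'
from h import *
go([.4949,.2175,.053],60)
shot('scene','s5.png');im=shot('side','d5.png')
a=cv2.imread('pics/d5.png')[110:260,150:270];b=cv2.imread('pics/s5.png')[150:300,170:290]
cv2.imwrite('pics/c5.png',cv2.resize(np.hstack([a,b]),None,fx=3.3,fy=3.3,interpolation=cv2.INTER_CUBIC))
E
```

```text
time_s: 6.77
tool_pos: [0.4951, 0.2176, 0.086]
ee_rot: [[-0.866, 0.5, 0.002], [0.5, 0.866, 0.001], [-0.001, 0.002, -1.0]]
wrist_force: [1.1, -0.3, -4.3]
opening: 0.0106
time_s: 6.93
tool_pos: [0.4954, 0.2177, 0.0867]
ee_rot: [[-0.866, 0.5, 0.003], [0.5, 0.866, 0.002], [-0.002, 0.003, -1.0]]
wrist_force: [0.6, -0.2, -5.0]
opening: 0.0107
rows t(cm) [ 0.04 -0.05  3.37] turn -0.01 now [0.4954 0.2177 0.0867] yaw 59.99 time 6.9333 F [ 0.6 -0.2 -5. ] open 0.0107
```

View pics/c5.png

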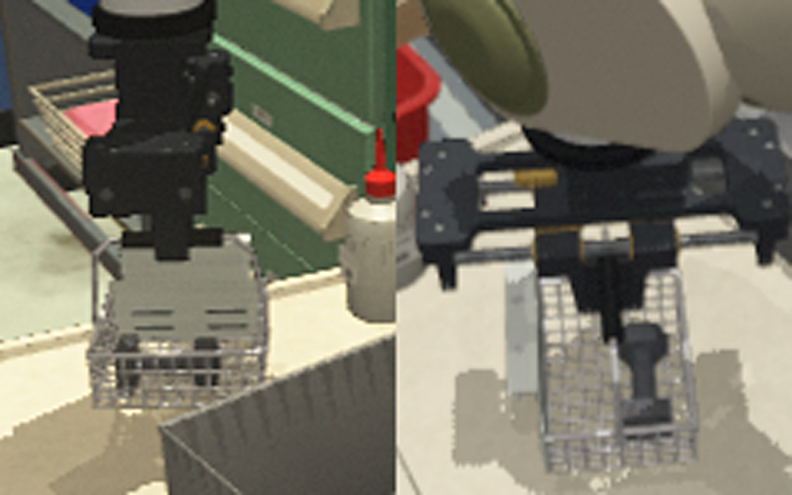

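```bash
python3 -m jog '[[0,0,-2,0,0],[0,0,-5,0,0],[0,0,-8.5,0,0],[0,0,-11.5,0,0],[0,0,-13,0,0]]' 45; python3 - <<'E'
from h import *
import pickle
go([.55,.08,.215],97.7)
si,di=pickle.load(open('im0.pkl','rb'))
a=si['pixels'][125:240,240:380,::-1].copy();cv2.imwrite('pics/b1.png',cv2.resize(a,None,fx=5,fy=5,interpolation=cv2.INTER_CUBIC))
a=di['pixels'][190:300,195:370,::-1].copy();cv2.imwrite('pics/b2.png',cv2.resize(a,None,fx=4.5,fy=4.5,interpolation=cv2.INTER_CUBIC))
E
```

```text
time_s: 7.45
tool_pos: [0.4955, 0.2176, 0.2193]
ee_rot: [[-0.866, 0.5, 0.006], [0.5, 0.866, 0.002], [-0.004, 0.005, -1.0]]
wrist_force: [1.2, 0.7, -4.8]
opening: 0.0106
rows t(cm) [-11.59  -9.2    0.43] turn -37.7 now [0.4955 0.2176 0.2193] yaw 60.0 time 7.45 F [ 1.2  0.7 -4.8] open 0.0106
```

View pics/b1.png

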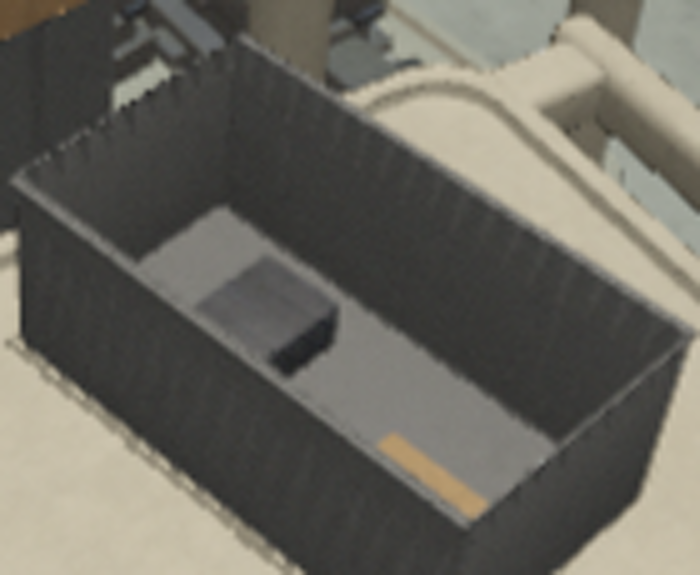

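View pics/b2.png

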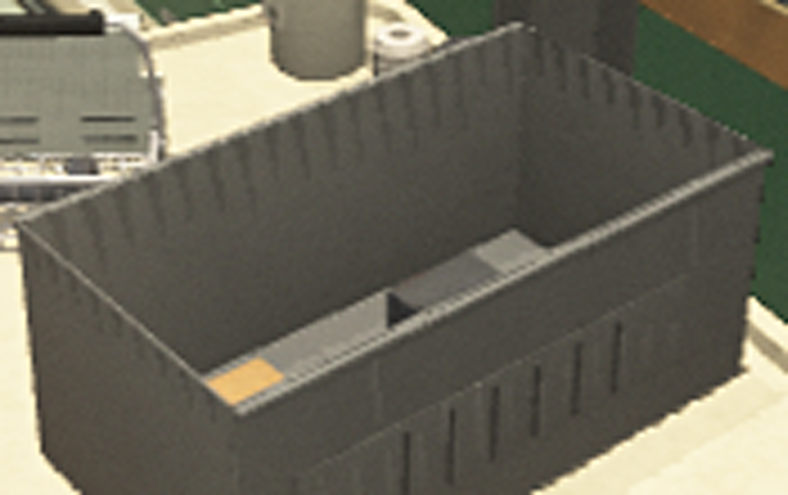

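```bash
python3 - <<'E'
from h import *
import pickle
si,di=pickle.load(open('im0.pkl','rb'))
def S(u,v): return atz(si,240+u/5-.4,125+v/5-.4,.115)[:2]
def D(u,v): return atz(di,195+u/4.5-.4,190+v/4.5-.4,.115)[:2]
L={'S left':(S(17,181),S(465,524)),'D left':(D(20,222),D(518,27)),'S right':(S(240,40),S(690,335)),'D right':(D(240,408),D(770,155))}
n=np.array([-np.sin(np.radians(7.6)),np.cos(np.radians(7.6))]);t=np.array([n[1],-n[0]])
for k,(a,b) in L.items():
    d=a-b
    if d[0]<0:d=-d
    print(k,a.round(4),b.round(4),'ang',np.degrees(np.arctan2(d[1],d[0])).round(2),'n mid',((a+b)/2@n).round(4),'t',(a@t).round(4),(b@t).round(4))
E
```

```text
S left [0.6741 0.0756] [0.4124 0.0423] ang 7.25 n mid -0.0135 t 0.6782 0.4143
D left [0.414 0.041] [0.6757 0.0739] ang 7.15 n mid -0.0151 t 0.4158 0.6796
S right [ 0.6931 -0.0683] [ 0.4309 -0.1026] ang 7.44 n mid -0.159 t 0.678 0.4136
D right [ 0.4336 -0.1038] [ 0.6958 -0.0724] ang 6.82 n mid -0.162 t 0.4161 0.6801
```

```bash
python3 -c "
from h import *
go([.5508,.0083,.218],97.2)"; python3 -m jog '[[-1.2,-1.5,0,-4,0],[-3.2,-4,0,-9,0],[-5.5,-6.8,0,-14,0],[-7.7,-9.6,0,-19,0],[-9.7,-12.2,0,-24,0]]' 45;python3 -c "
from h import *
go([.5508,.0083,.218],97.2)"
```

```text
rows t(cm) [-15.25 -15.36   0.12] turn -37.2 now [0.4955 0.2176 0.2193] yaw 60.0 time 7.45 F [ 1.2  0.7 -4.8] open 0.0106
time_s: 7.87
tool_pos: [0.5183, 0.0617, 0.2186]
ee_rot: [[-0.995, 0.1, 0.005], [0.1, 0.995, 0.002], [-0.004, 0.002, -1.0]]
wrist_force: [0.1, -0.9, -4.9]
opening: 0.0105
rows t(cm) [-3.77 -4.98  0.07] turn -12.95 now [0.5183 0.0617 0.2186] yaw 84.25 time 7.8667 F [ 0.1 -0.9 -4.9] open 0.0105
```

```bash
python3 -m jog '[[-1.5,-2,0,-5,0],[-2.8,-3.8,0,-9,0],[-3.6,-4.8,0,-12.9,0],[-3.6,-4.8,0,-12.9,0],[-3.6,-4.8,0,-12.9,0]]' 45;python3 - <<'E'
from h import *
go([.5508,.0083,.218],97.2)
ss={}
for c in ['scene','side','wrist']:ss[c]=shot(c,c+'6.png')
s=observe();R=s['ee_rot'];p=s['tool_pos']
# tool y = basket x (lip); sleeve at tool z -0.0478
a=cv2.imread('pics/side6.png')[90:290,180:400];b=cv2.imread('pics/scene6.png')[60:260,200:420]
cv2.imwrite('pics/c6.png',cv2.resize(np.vstack([a,b]),None,fx=1.5,fy=1.5,interpolation=cv2.INTER_CUBIC))
cv2.imwrite('pics/c6a.png',cv2.resize(a,None,fx=2.9,fy=2.9,interpolation=cv2.INTER_CUBIC));cv2.imwrite('pics/c6b.png',cv2.resize(b,None,fx=2.9,fy=2.9,interpolation=cv2.INTER_CUBIC))
E
```

```text
time_s: 8.28
tool_pos: [0.549, 0.0102, 0.2179]
ee_rot: [[-0.993, -0.122, 0.003], [-0.122, 0.993, 0.003], [-0.003, 0.002, -1.0]]
wrist_force: [0.0, 1.3, -4.6]
opening: 0.0104
rows t(cm) [-0.16 -0.21 -0.01] turn -0.2 now [0.549  0.0102 0.2179] yaw 97.0 time 8.2833 F [ 0.   1.3 -4.6] open 0.0104
```

View pics/c6a.png

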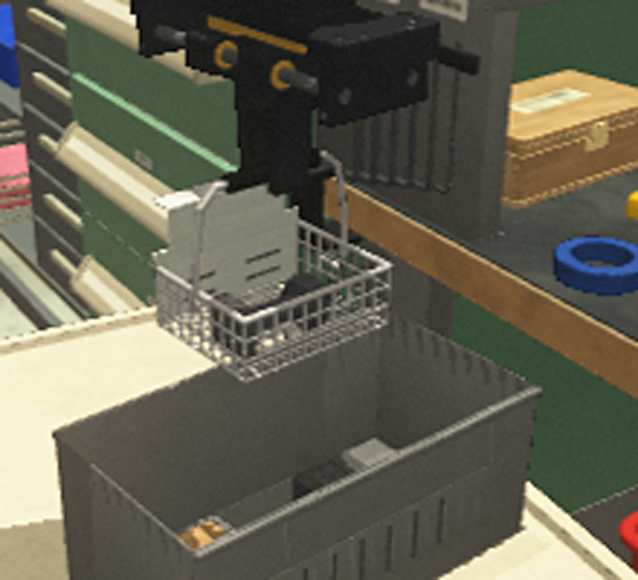

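View pics/c6b.png

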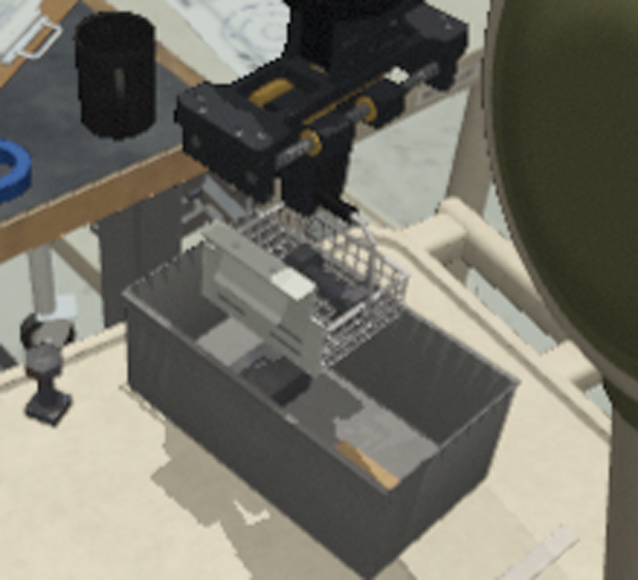

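View pics/wrist6.png

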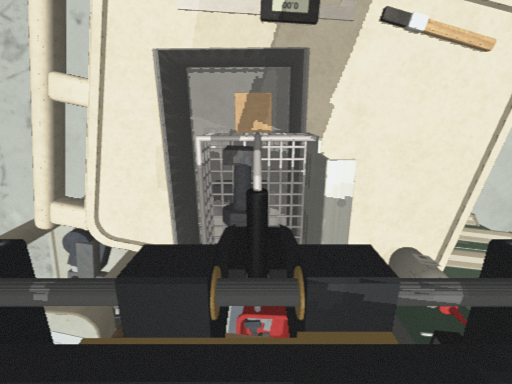

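```bash
cat > ov.py <<'E'
from h import *
def overlay(fn,im,R,bail,roll=0,out='o.png',crop=None,f=3):
    # basket axes: x=R[:,1](tool y), z=up
    x=np.array(R)[:,1].copy(); z=-np.array(R)[:,2]; y=np.cross(z,x)
    c,s_=np.cos(np.radians(roll)),np.sin(np.radians(roll)); x,z=c*x-s_*z, c*z+s_*x  # +roll: lip down
    B=np.stack([x,y,z],1)
    P=lambda q: proj(im,np.array(bail)+B@(np.array(q)/1000.-[0,0,.102]))
    u0,v0,u1,v1=crop
    a=cv2.imread('pics/'+fn)[v0:v1,u0:u1]; a=cv2.resize(a,None,fx=f,fy=f,interpolation=cv2.INTER_CUBIC)
    def L(p,q,col):
        A=[((P(w)-[u0,v0]+.5)*f).astype(int) for w in(p,q)]; cv2.line(a,tuple(map(int,A[0])),tuple(map(int,A[1])),col,1)
    for zz in(0,40):
        C=[(-45,-56,zz),(45,-56,zz),(45,56,zz),(-45,56,zz)]
        for i in range(4):L(C[i],C[(i+1)%4],(0,0,255))
    C=[(42.5,-45,77),(60.5,-45,77),(60.5,45,77),(42.5,45,77)]
    for i in range(4):L(C[i],C[(i+1)%4],(0,255,0))
    for w in(-45,45): L((45,w,77),(45,w,40),(0,255,0))
    for w in(-30,30): L((60,w,77),(60,w,46),(255,255,0))
    L((60,-30,46),(60,30,46),(255,255,0))
    cv2.imwrite('pics/'+out,a)
def binov(im,a,u0,v0,f,c=(.5537,-.0143),ang=7.2):
    pass
E
python3 - <<'E'
from ov import *
s=observe();R=s['ee_rot'];b=s['tool_pos']-R[:,2]*.0478
import numpy as np
si=get_image('scene');di=get_image('side')
overlay('scene6.png',si,R,b,0,'o6s.png',(230,110,370,230),5)
overlay('side6.png',di,R,b,0,'o6d.png',(220,120,330,230),5)
E
```

```text
(no output)
```

View pics/o6s.png

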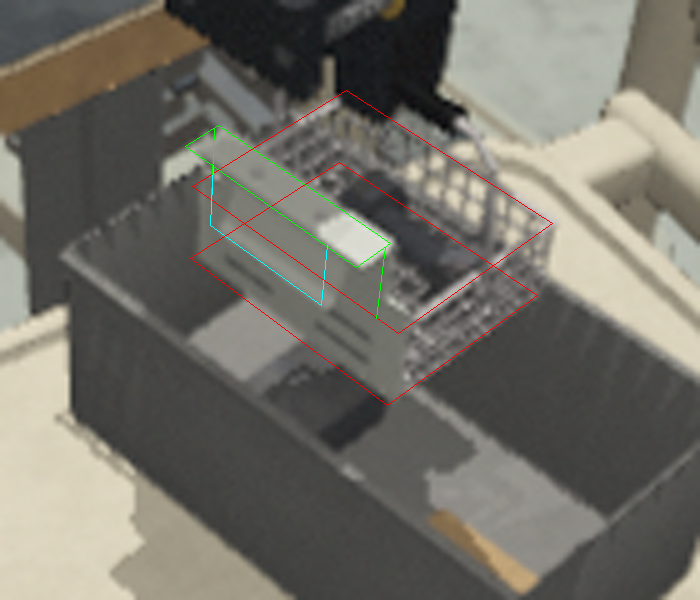

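View pics/o6d.png

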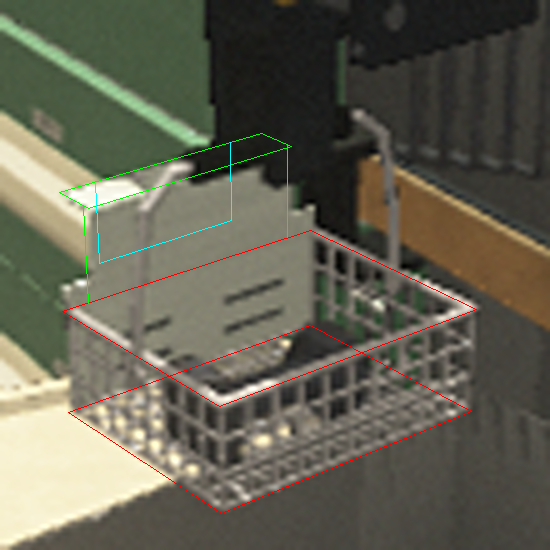

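```bash
python3 -m jog '[[-0.15,-0.2,1,-0.2,0],[-0.15,-0.2,3,-0.2,0],[-0.15,-0.2,5,-0.2,0],[-0.15,-0.2,6.7,-0.2,0],[-0.15,-0.2,7,-0.2,0]]' 45;python3 -m jog '[[0,0,0,0,0],[0,0,0,0,0]]';python3 - <<'E'
from ov import *
go([.5508,.0083,.146],97.2)
si=shot('scene','s7.png');di=shot('side','d7.png')
s=observe();R=s['ee_rot'];b=s['tool_pos']-R[:,2]*.0478
overlay('s7.png',si,R,b,0,'o7s.png',(240,120,380,240),5)
overlay('d7.png',di,R,b,0,'o7d.png',(200,150,330,260),5)
E
```

```text
time_s: 8.95
tool_pos: [0.5494, 0.01, 0.1452]
ee_rot: [[-0.992, -0.128, -0.001], [-0.128, 0.992, 0.003], [0.001, 0.003, -1.0]]
wrist_force: [-1.0, 0.5, -5.2]
opening: 0.0104
time_s: 9.12
tool_pos: [0.5493, 0.0102, 0.1452]
ee_rot: [[-0.992, -0.129, -0.001], [-0.129, 0.992, 0.003], [0.001, 0.003, -1.0]]
wrist_force: [0.1, 1.0, -4.9]
opening: 0.0107
rows t(cm) [-0.12 -0.2  -0.08] turn 0.19 now [0.5493 0.0102 0.1452] yaw 97.39 time 9.1167 F [ 0.1  1.  -4.9] open 0.0107
```

View pics/o7s.png

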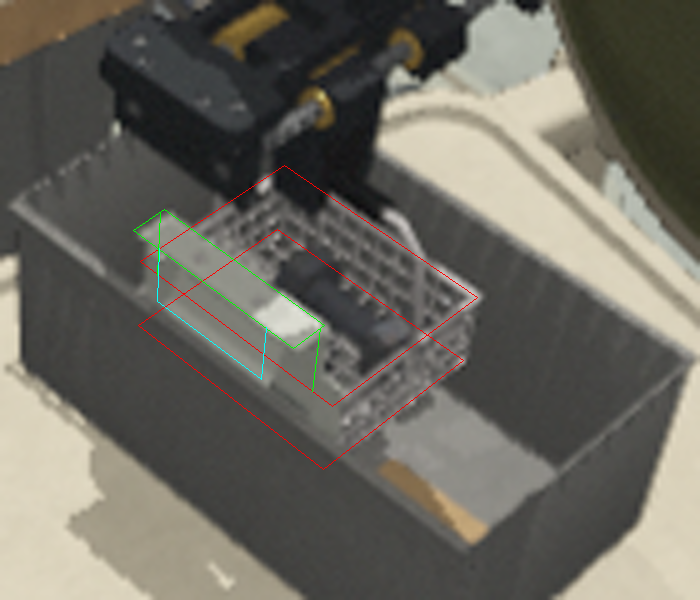

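View pics/o7d.png

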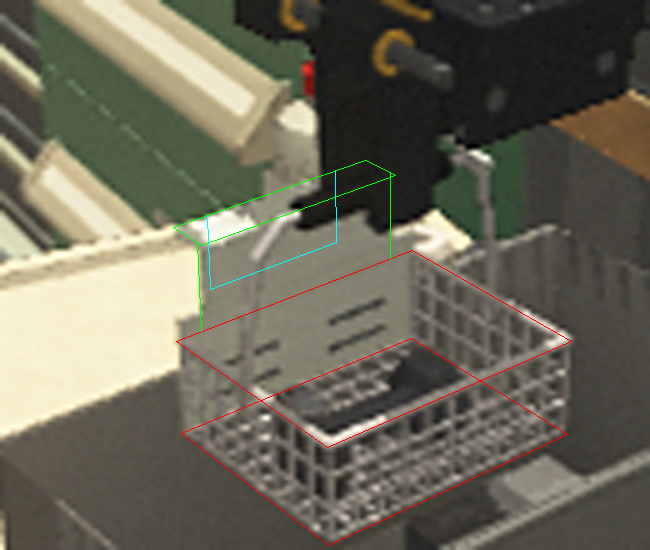

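```bash
python3 -m jog '[[-0.1,-0.2,0,0.2,0],[-0.1,-0.3,0,0.2,0],[-0.1,-0.3,0,0.2,0],[-0.1,-0.3,0,0.2,0]]';python3 - <<'E'
from ov import *
s=observe();go([.5508,.0083,.146],97.2,s);print('n',np.dot(s['tool_pos'][:2],[-.1253,.9921]))
E
```

```text
time_s: 9.55
tool_pos: [0.5514, 0.007, 0.1464]
ee_rot: [[-0.992, -0.125, 0.001], [-0.125, 0.992, 0.003], [-0.001, 0.003, -1.0]]
wrist_force: [-0.1, 0.1, -4.9]
opening: 0.0105
rows t(cm) [0.04 0.14 0.04] turn -0.03 now [0.5514 0.007  0.1464] yaw 97.17 time 9.55 F [-0.1  0.1 -4.9] open 0.0105
n -0.062139052683792925
```

```bash
python3 -m jog '[[0,0.05,0.8,0,0],[0,0.05,1.6,0,0],[0,0.05,2.4,0,0],[0,0.05,2.6,0,0]]';python3 - <<'E'
from ov import *
s=observe();go([.5508,.0083,.110],97.2,s);print('n',np.dot(s['tool_pos'][:2],[-.1253,.9921]))
si=shot('scene','s8.png');di=shot('side','d8.png')
a=cv2.imread('pics/d8.png')[140:260,190:330];b=cv2.imread('pics/s8.png')[120:240,240:380]
cv2.imwrite('pics/c8.png',cv2.resize(b,None,fx=5,fy=5,interpolation=cv2.INTER_CUBIC))
E
```

```text
time_s: 9.88
tool_pos: [0.5505, 0.0079, 0.1185]
ee_rot: [[-0.992, -0.125, -0.002], [-0.125, 0.992, 0.004], [0.001, 0.004, -1.0]]
wrist_force: [0.3, 0.9, -3.1]
opening: 0.0107
rows t(cm) [-0.03  0.03  0.85] turn -0.03 now [0.5505 0.0079 0.1185] yaw 97.17 time 9.8833 F [ 0.3  0.9 -3.1] open 0.0107
n -0.061093174193575225
```

View pics/c8.png

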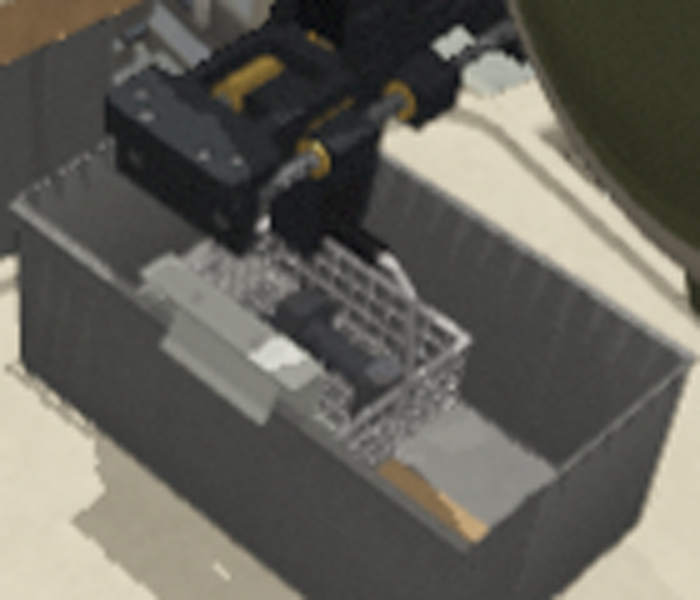

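```bash
python3 -m jog '[[0,0.05,0.3,0,0],[0,0.05,0.5,0,0]]'; python3 -m jog '[[0,0,0.2,0,0],[0,0,0.3,0,0]]'
```

```text
time_s: 10.15
tool_pos: [0.5509, 0.0086, 0.1145]
ee_rot: [[-0.992, -0.125, -0.0], [-0.125, 0.992, 0.004], [-0.0, 0.004, -1.0]]
wrist_force: [0.4, 1.3, -2.4]
opening: 0.0104
time_s: 10.32
tool_pos: [0.5512, 0.0087, 0.1117]
ee_rot: [[-0.992, -0.125, 0.001], [-0.125, 0.992, 0.004], [-0.001, 0.004, -1.0]]
wrist_force: [-0.3, 0.7, 1.7]
opening: 0.0106
```

```bash
python3 -c "
from h import *
s=observe();go([.5508,.0083,.110],97.2,s);print('n',np.dot(s['tool_pos'][:2],[-.1253,.9921]))"
```

```text
rows t(cm) [ 0.05 -0.03  0.17] turn -0.02 now [0.5512 0.0087 0.1117] yaw 97.18 time 10.3167 F [-0.3  0.7  1.7] open 0.0106
n -0.060482271753675744
```

```bash
python3 -m jog '[[0,0.1,0.1,0,0],[0,0.15,0.2,0,0],[0,0.15,0.2,0,0]]'; python3 - <<'E'
from ov import *
s=observe();go([.5508,.0083,.110],97.2,s);print('n',np.dot(s['tool_pos'][:2],[-.1253,.9921]))
si=shot('scene','s9.png');di=shot('side','d9.png')
R=s['ee_rot'];b=s['tool_pos']-R[:,2]*.0478
overlay('s9.png',si,R,b,0,'o9s.png',(240,130,360,240),5)
overlay('d9.png',di,R,b,0,'o9d.png',(200,150,330,260),5)
E
```

```text
time_s: 10.57
tool_pos: [0.5515, 0.01, 0.1102]
ee_rot: [[-0.992, -0.125, 0.002], [-0.125, 0.992, 0.003], [-0.003, 0.003, -1.0]]
wrist_force: [-0.6, 0.5, 2.1]
opening: 0.0108
rows t(cm) [ 0.09 -0.16  0.02] turn -0.01 now [0.5515 0.01   0.1102] yaw 97.19 time 10.5667 F [-0.6  0.5  2.1] open 0.0108
n -0.05918189673737696
```

View pics/o9s.png

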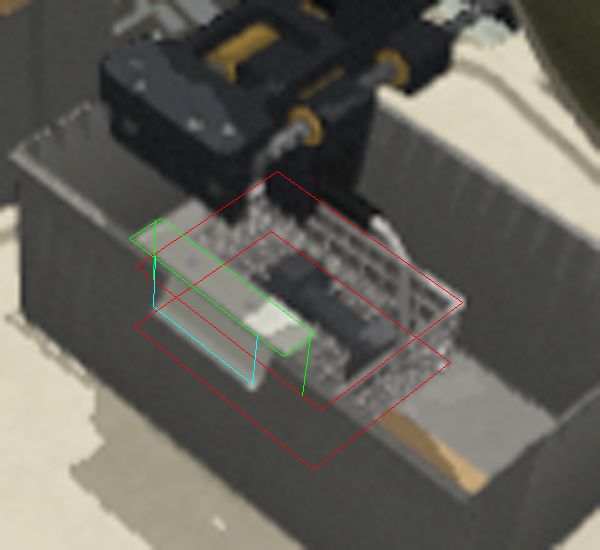

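View pics/o9d.png

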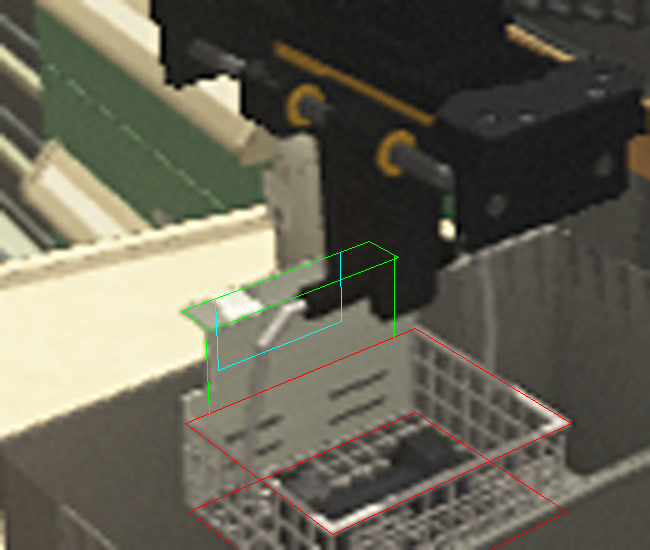

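```bash
python3 -m jog '[[0,0,0.05,0,0.1],[0,0,0.05,0,0.2],[0,0,0.05,0,0.3],[0,0,0.05,0,0.4],[0,0,0,0,0.4]]' 10; python3 - <<'E'
from ov import *
s=observe();go([.5508,.0083,.110],97.2,s)
si=shot('scene','s10.png');di=shot('side','d10.png')
R=s['ee_rot'];b=s['tool_pos']-R[:,2]*.0478
overlay('s10.png',si,R,b,0,'o10s.png',(240,130,360,240),5)
overlay('d10.png',di,R,b,0,'o10d.png',(200,150,330,260),5)
E
```

```text
time_s: 11.08
tool_pos: [0.5513, 0.01, 0.11]
ee_rot: [[-0.992, -0.125, 0.002], [-0.125, 0.992, 0.003], [-0.002, 0.003, -1.0]]
wrist_force: [-0.1, 0.3, 0.1]
opening: 0.0344
rows t(cm) [ 0.07 -0.17 -0.  ] turn -0.02 now [0.5513 0.01   0.11  ] yaw 97.18 time 11.0833 F [-0.1  0.3  0.1] open 0.0344
```

View pics/o10s.png

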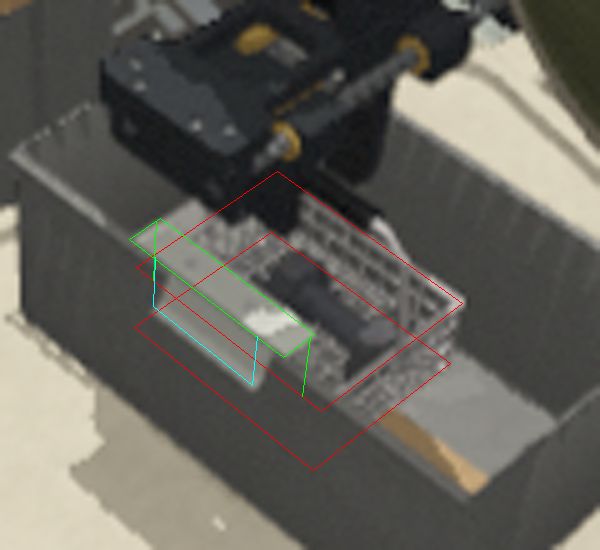

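View pics/o10d.png

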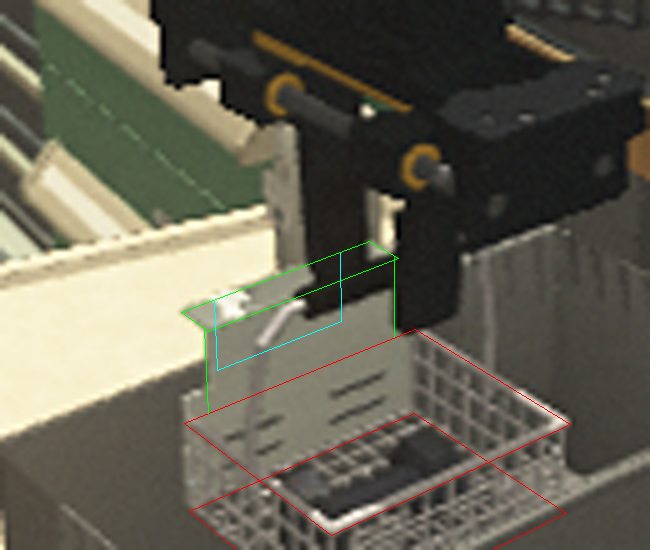

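```bash
python3 -m jog '[[0,0,-1,0,0.4],[0,0,-3,0,0.4],[0,0,-6,0,0.4],[0,0,-9,0,0.4],[0,0,-11,0,0.4]]' 20; python3 - <<'E'
from ov import *
s=observe();go([.5448,.0618,.21],7.2,s)
si=shot('scene','s11.png');di=shot('side','d11.png');im=shot('wrist','w11.png')
print([ (b['box'],b['confidence']) for b in boxes_of('basket_lip','wrist')])
a=cv2.imread('pics/d11.png')[150:260,200:340];b=cv2.imread('pics/s11.png')[130:240,240:380]
cv2.imwrite('pics/c11.png',cv2.resize(np.vstack([a,b]),None,fx=2.7,fy=2.7,interpolation=cv2.INTER_CUBIC))
E
```

```text
time_s: 11.6
tool_pos: [0.5517, 0.0096, 0.2239]
ee_rot: [[-0.992, -0.125, 0.005], [-0.125, 0.992, 0.003], [-0.006, 0.002, -1.0]]
wrist_force: [0.5, -0.0, 0.4]
opening: 0.0352
rows t(cm) [0.04 5.26 1.4 ] turn 89.99 now [0.5517 0.0096 0.2239] yaw 97.19 time 11.6 F [ 0.5 -0.   0.4] open 0.0352
[([221.3, 122.8, 317.8, 230.8], 0.67)]
```

View pics/c11.png

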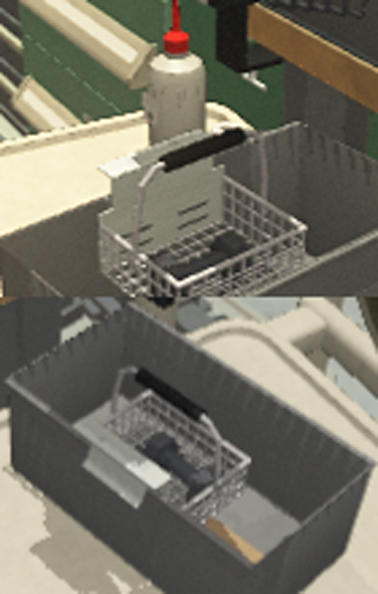

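View pics/w11.png

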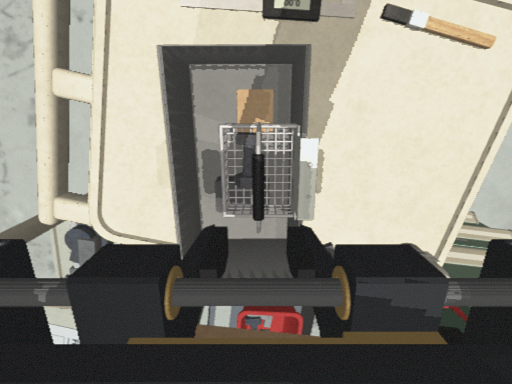

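```bash
python3 -m jog '[[0,1,0,6,0.2],[0,2.2,0,13,0],[0,3.5,0,20,0],[0,4.6,0,27,0],[0,5.2,0,34,0]]' 20; python3 -m jog '[[0,0,0,7,0],[0,0,0,14,0],[0,0,0,21,0],[0,0,0,28,0],[0,0,0,35,0]]'; python3 -c "
from h import *
go([.5448,.0618,.21],7.2)"
```

```text
time_s: 12.22
tool_pos: [0.5437, 0.0624, 0.2187]
ee_rot: [[-0.89, 0.456, -0.001], [0.456, 0.89, 0.004], [0.003, 0.003, -1.0]]
wrist_force: [-0.7, -0.4, 0.4]
opening: 0.0038
time_s: 12.63
tool_pos: [0.543, 0.0625, 0.2171]
ee_rot: [[-0.462, 0.887, -0.004], [0.887, 0.462, 0.004], [0.006, -0.002, -1.0]]
wrist_force: [-0.1, -0.9, -0.5]
opening: 0.0002
rows t(cm) [-0.15  0.13  0.71] turn 20.34 now [0.543  0.0625 0.2171] yaw 27.54 time 12.6333 F [-0.1 -0.9 -0.5] open 0.0002
```

```bash
python3 -m jog '[[-0.1,0.1,0.5,7,0],[-0.1,0.1,1,14,0],[-0.1,0.1,2,20.3,0],[-0.1,0.1,3.5,20.3,0],[-0.1,0.1,5,20.3,0]]'; python3 -m jog '[[0,0,0,0,0],[0,0,0,0,0]]'; python3 - <<'E'
from ov import *
s=observe();go([.5448,.0618,.12],7.2,s)
si=shot('scene','s12.png');di=shot('side','d12.png');im=shot('wrist','w12.png')
a=cv2.imread('pics/d12.png')[120:240,190:340];b=cv2.imread('pics/s12.png')[80:240,210:380]
cv2.imwrite('pics/c12d.png',cv2.resize(a,None,fx=4.6,fy=4.6,interpolation=cv2.INTER_CUBIC))
cv2.imwrite('pics/c12s.png',cv2.resize(b,None,fx=3.6,fy=3.6,interpolation=cv2.INTER_CUBIC))
E
```

```text
time_s: 13.05
tool_pos: [0.5435, 0.0623, 0.1651]
ee_rot: [[-0.125, 0.992, -0.006], [0.992, 0.125, 0.004], [0.005, -0.006, -1.0]]
wrist_force: [-0.4, 0.3, 0.4]
opening: 0.0006
time_s: 13.22
tool_pos: [0.5425, 0.0624, 0.1636]
ee_rot: [[-0.125, 0.992, -0.01], [0.992, 0.125, 0.005], [0.006, -0.009, -1.0]]
wrist_force: [-0.1, -0.1, 0.2]
opening: 0.0003
rows t(cm) [-0.12  0.26  4.36] turn 0.0 now [0.5425 0.0624 0.1636] yaw 7.2 time 13.2167 F [-0.1 -0.1  0.2] open 0.0003
```

View pics/c12d.png

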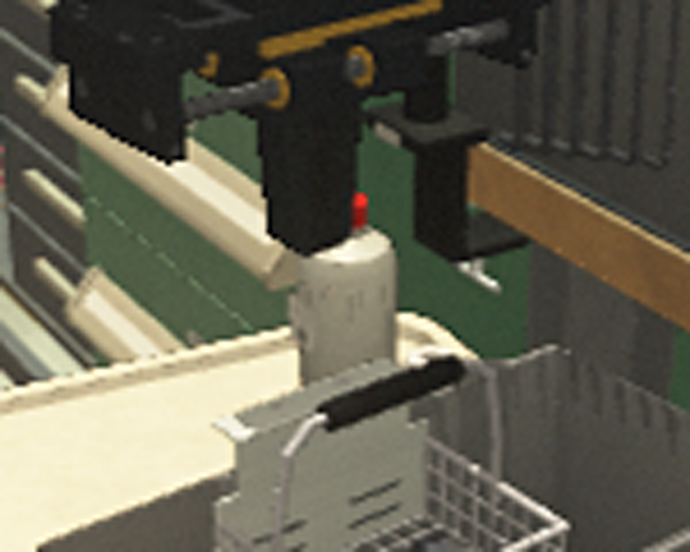

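View pics/c12s.png

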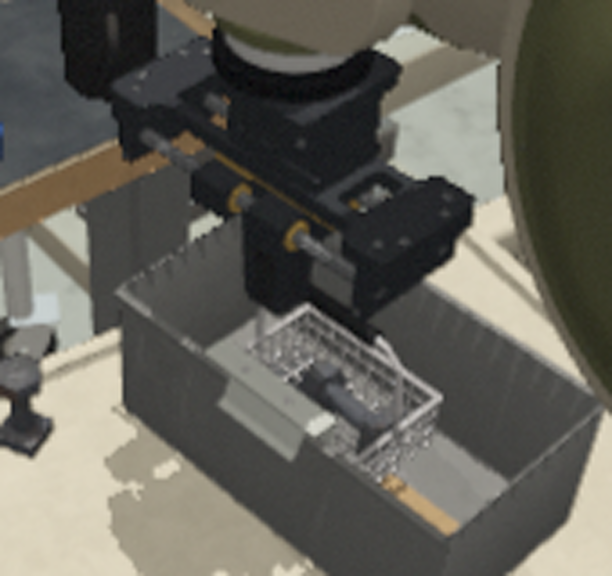

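View pics/w12.png

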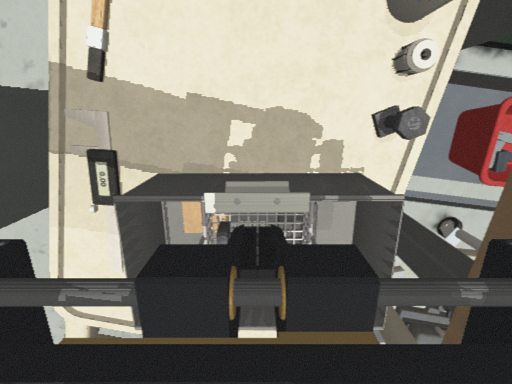

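```bash
python3 - <<'E'
from ov import *
di=get_image('side');si=get_image('scene');s=observe();R=s['ee_rot'];p=s['tool_pos']
for dz in(0,-.02,-.037,-.064,-.1):
  print(dz,np.round((proj(di,p+R[:,2]*dz)-[190,120])*4.6),np.round((proj(si,p+R[:,2]*dz)-[210,80])*3.6))
print(np.round((proj(di,[.5448,.0618,.133])-[190,120])*4.6),np.round((proj(si,[.5448,.0618,.133])-[210,80])*3.6))
E
```

```text
0 [307. 327.] [267. 346.]
-0.02 [306. 282.] [269. 320.]
-0.037 [305. 243.] [270. 298.]
-0.064 [304. 180.] [273. 261.]
-0.1 [303.  93.] [276. 208.]
[311. 397.] [264. 385.]
```

```bash
python3 -m jog '[[-0.1,0.25,1,0,0],[-0.1,0.25,2.2,0,0],[-0.1,0.25,3.4,0,0],[-0.1,0.25,4.5,0,0],[-0.1,0.25,4.8,0,0]]' 40; python3 -c "
from h import *
s=observe();go([.5448,.0618,.10],7.2,s);print('n',np.dot(s['tool_pos'][:2],[-.1253,.9921]))"
```

```text
time_s: 13.88
tool_pos: [0.5454, 0.0619, 0.1158]
ee_rot: [[-0.125, 0.992, -0.008], [0.992, 0.125, 0.005], [0.005, -0.007, -1.0]]
wrist_force: [-0.1, 0.7, -0.6]
opening: 0.0007
rows t(cm) [-0.01 -0.04  1.58] turn 0.0 now [0.5454 0.0619 0.1158] yaw 7.2 time 13.8833 F [-0.1  0.7 -0.6] open 0.0007
n -0.006960854511608636
```

```bash
python3 -m jog '[[0,0,0.3,0,0],[0,0,0.6,0,0],[0,0,0.9,0,0],[0,0,1.1,0,0]]'; python3 -m jog '[[0,0,0.2,0,0],[0,0,0.3,0,0]]';  python3 - <<'E'
from ov import *
s=observe();go([.5448,.0618,.10],7.2,s)
si=shot('scene','s13.png');di=shot('side','d13.png')
a=cv2.imread('pics/d13.png')[140:250,190:340];b=cv2.imread('pics/s13.png')[100:240,210:380]
cv2.imwrite('pics/c13d.png',cv2.resize(a,None,fx=4.6,fy=4.6,interpolation=cv2.INTER_CUBIC))
cv2.imwrite('pics/c13s.png',cv2.resize(b,None,fx=4,fy=4,interpolation=cv2.INTER_CUBIC))
E
```

```text
time_s: 14.22
tool_pos: [0.5454, 0.0619, 0.1048]
ee_rot: [[-0.125, 0.992, -0.007], [0.992, 0.125, 0.004], [0.005, -0.007, -1.0]]
wrist_force: [-0.5, 0.3, 0.2]
opening: 0.0001
time_s: 14.38
tool_pos: [0.5455, 0.0619, 0.1017]
ee_rot: [[-0.125, 0.992, -0.007], [0.992, 0.125, 0.004], [0.005, -0.007, -1.0]]
wrist_force: [-0.7, 1.0, 0.5]
opening: 0.0004
rows t(cm) [ 0.   -0.07  0.17] turn -0.0 now [0.5455 0.0619 0.1017] yaw 7.2 time 14.3833 F [-0.7  1.   0.5] open 0.0004
```

View pics/c13d.png

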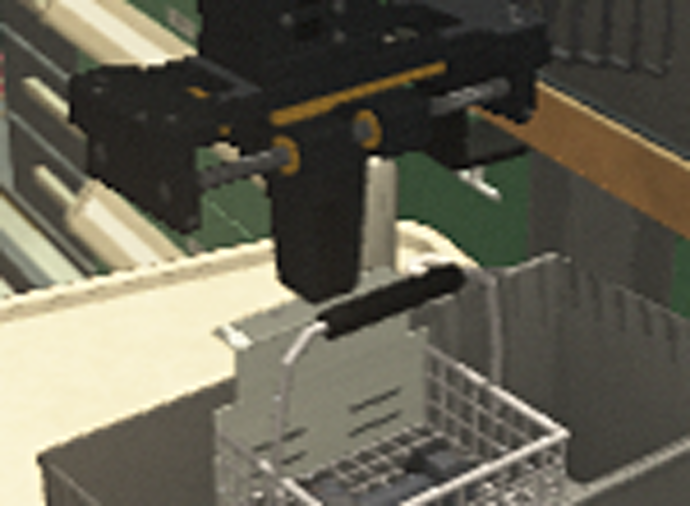

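View pics/c13s.png

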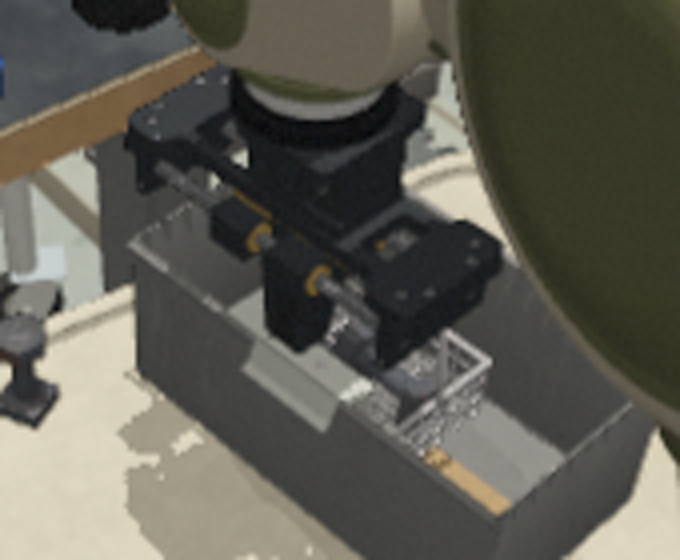

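```bash
python3 -m jog '[[0,-0.05,0.2,0,0],[0,-0.05,0.3,0,0]]'; python3 -m jog '[[0,0,0.1,0,0],[0,0,0.2,0,0]]'
```

```text
time_s: 14.65
tool_pos: [0.5448, 0.0618, 0.0987]
ee_rot: [[-0.125, 0.992, -0.007], [0.992, 0.125, 0.004], [0.005, -0.007, -1.0]]
wrist_force: [-1.1, 0.0, -0.0]
opening: 0.0007
time_s: 14.82
tool_pos: [0.5448, 0.0619, 0.0966]
ee_rot: [[-0.125, 0.992, -0.007], [0.992, 0.125, 0.004], [0.005, -0.007, -1.0]]
wrist_force: [-0.2, 0.6, 0.3]
opening: 0.0004
```

```bash
python3 -m jog '[[0,0,0.1,0,0],[0,0,0.2,0,0]]'; python3 -c "
from h import *
s=observe();go([.5448,.0618,.10],7.2,s)"
```

```text
time_s: 14.98
tool_pos: [0.545, 0.062, 0.0948]
ee_rot: [[-0.125, 0.992, -0.007], [0.992, 0.125, 0.005], [0.006, -0.006, -1.0]]
wrist_force: [-1.3, 1.3, 3.0]
opening: 0.0004
rows t(cm) [-0.01 -0.02 -0.52] turn -0.0 now [0.545  0.062  0.0948] yaw 7.2 time 14.9833 F [-1.3  1.3  3. ] open 0.0004
```

Contact at 0.0948. Press on in small steps.

```bash
python3 -m jog '[[0,0,0.1,0,0],[0,0,0.2,0,0]]'; python3 -m jog '[[0,0,0.1,0,0],[0,0,0.2,0,0]]'
```

```text
time_s: 15.15
tool_pos: [0.5452, 0.0623, 0.0931]
ee_rot: [[-0.125, 0.992, -0.006], [0.992, 0.125, 0.005], [0.006, -0.005, -1.0]]
wrist_force: [-0.6, 1.4, 5.5]
opening: 0.0003
time_s: 15.32
tool_pos: [0.5454, 0.0626, 0.0914]
ee_rot: [[-0.125, 0.992, -0.005], [0.992, 0.125, 0.006], [0.006, -0.004, -1.0]]
wrist_force: [-1.0, 3.8, 5.9]
opening: 0.0006
```

```bash
python3 -m jog '[[0,0,0.1,0,0],[0,0,0.2,0,0]]'; python3 - <<'E'
from ov import *
s=observe();go([.5448,.0618,.10],7.2,s)
di=shot('side','d14.png');si=shot('scene','s14.png')
a=cv2.imread('pics/d14.png')[140:250,190:340];b=cv2.imread('pics/s14.png')[100:240,210:380]
cv2.imwrite('pics/c14d.png',cv2.resize(a,None,fx=4.6,fy=4.6,interpolation=cv2.INTER_CUBIC))
cv2.imwrite('pics/c14s.png',cv2.resize(b,None,fx=4,fy=4,interpolation=cv2.INTER_CUBIC))
E
```

```text
time_s: 15.48
tool_pos: [0.5455, 0.0631, 0.0898]
ee_rot: [[-0.125, 0.992, -0.005], [0.992, 0.126, 0.006], [0.007, -0.004, -1.0]]
wrist_force: [-1.0, 3.6, 10.5]
opening: 0.0005
rows t(cm) [-0.11 -0.09 -1.02] turn 0.01 now [0.5455 0.0631 0.0898] yaw 7.21 time 15.4833 F [-1.   3.6 10.5] open 0.0005
```

View pics/c14d.png

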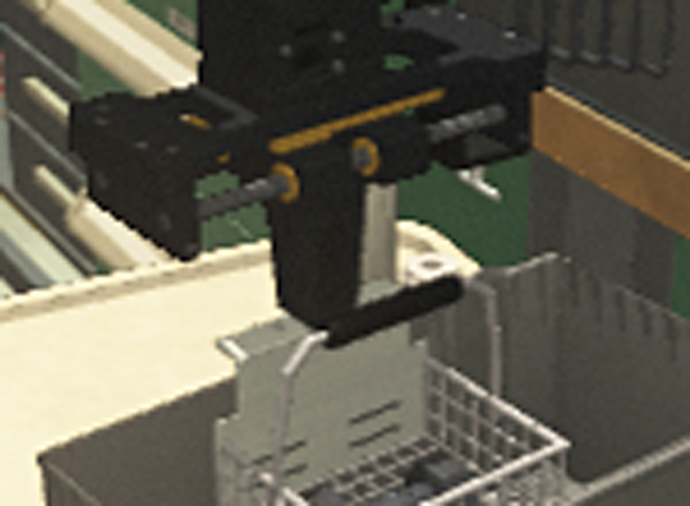

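```bash
python3 -m jog '[[-0.05,0,0.1,0,0],[-0.05,0,0.2,0,0]]'; python3 -m jog '[[0,0,0.1,0,0],[0,0,0.2,0,0]]'
```

```text
time_s: 15.75
tool_pos: [0.5459, 0.0629, 0.0885]
ee_rot: [[-0.126, 0.992, -0.003], [0.992, 0.126, 0.007], [0.007, -0.002, -1.0]]
wrist_force: [0.7, 2.6, 5.0]
opening: 0.0001
time_s: 15.92
tool_pos: [0.5461, 0.0629, 0.0867]
ee_rot: [[-0.126, 0.992, -0.003], [0.992, 0.126, 0.007], [0.007, -0.002, -1.0]]
wrist_force: [-0.6, 1.3, 4.3]
opening: 0.0004
```

```bash
python3 -m jog '[[0,0,0.1,0,0],[0,0,0.2,0,0]]'; python3 - <<'E'
from ov import *
s=observe();go([.5448,.0618,.10],7.2,s)
di=shot('side','d15.png');si=shot('scene','s15.png')
a=cv2.imread('pics/d15.png')[140:250,190:340];b=cv2.imread('pics/s15.png')[100:240,210:380]
cv2.imwrite('pics/c15d.png',cv2.resize(a,None,fx=4.6,fy=4.6,interpolation=cv2.INTER_CUBIC))
cv2.imwrite('pics/c15s.png',cv2.resize(b,None,fx=4,fy=4,interpolation=cv2.INTER_CUBIC))
E
```

```text
time_s: 16.08
tool_pos: [0.5462, 0.063, 0.0847]
ee_rot: [[-0.126, 0.992, -0.002], [0.992, 0.126, 0.007], [0.007, -0.002, -1.0]]
wrist_force: [0.1, 2.8, 4.8]
opening: 0.0005
rows t(cm) [-0.09 -0.15 -1.53] turn 0.02 now [0.5462 0.063  0.0847] yaw 7.22 time 16.0833 F [0.1 2.8 4.8] open 0.0005
```

View pics/c15d.png

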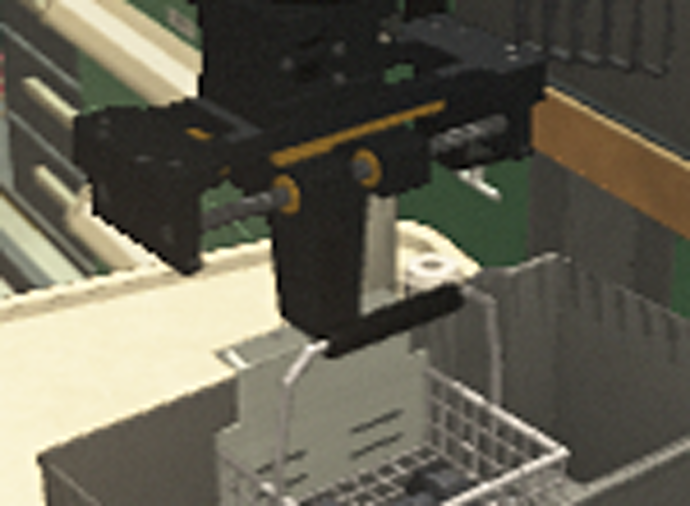

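View pics/c15s.png

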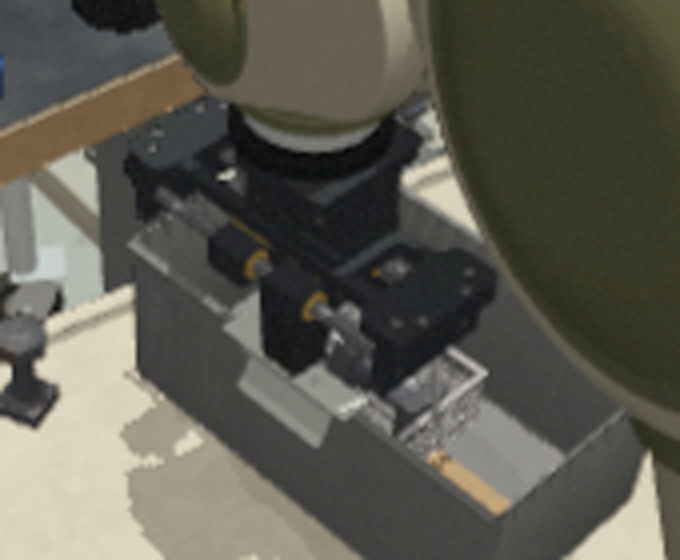

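```bash
python3 -m jog '[[-0.1,0,0.1,0,0],[-0.1,0,0.2,0,0]]'; python3 -m jog '[[0,0,0.1,0,0],[0,0,0.15,0,0]]'
```

```text
time_s: 16.35
tool_pos: [0.5461, 0.0617, 0.082]
ee_rot: [[-0.126, 0.992, -0.003], [0.992, 0.126, 0.006], [0.007, -0.002, -1.0]]
wrist_force: [0.2, 0.5, 0.4]
opening: 0.0003
time_s: 16.52
tool_pos: [0.5459, 0.0615, 0.0803]
ee_rot: [[-0.126, 0.992, -0.004], [0.992, 0.126, 0.006], [0.007, -0.003, -1.0]]
wrist_force: [-3.0, -1.1, 5.4]
opening: 0.0003
```

```bash
python3 -m jog '[[0,0,0.1,0,0],[0,0,0.15,0,0]]'
```

```text
time_s: 16.68
tool_pos: [0.546, 0.0615, 0.0801]
ee_rot: [[-0.126, 0.992, -0.003], [0.992, 0.126, 0.006], [0.006, -0.003, -1.0]]
wrist_force: [-8.1, 0.8, 19.8]
opening: 0.0001
```

```bash
python3 -m jog '[[0,0,-0.3,0,0],[0,0,-1,0,0],[0,0,-3,0,0],[0,0,-6,0,0],[0,0,-9,0,0]]'; python3 -m jog '[[0,0,-3,0,0],[0,0,-6,0,0],[3,0,-9,0,0],[6,0,-11,0,0],[9,0,-12,0,0]]'; python3 - <<'E'
from ov import *
s=observe();go([.5448,.0618,.10],7.2,s)
di=shot('side','d16.png');si=shot('scene','s16.png')
th=np.radians(7.2);n=np.array([-np.sin(th),np.cos(th)]);R=np.eye(3);R[:,1]=[*n,0];R[:,0]=[-np.cos(th),-np.sin(th),0];R[:,2]=[0,0,-1]
b=np.array([.5482*np.cos(th),.5482*np.sin(th),0])+np.array([*(n*-.0578),.115+.028])
overlay('s16.png',si,R,b,0,'o16s.png',(235,120,375,240),5)
overlay('d16.png',di,R,b,0,'o16d.png',(190,150,345,260),5)
a=cv2.imread('pics/d16.png')[150:260,190:345];c=cv2.imread('pics/s16.png')[120:240,235:375]
cv2.imwrite('pics/c16d.png',cv2.resize(a,None,fx=5,fy=5,interpolation=cv2.INTER_CUBIC))
cv2.imwrite('pics/c16s.png',cv2.resize(c,None,fx=5,fy=5,interpolation=cv2.INTER_CUBIC))
E
```

```text
time_s: 17.1
tool_pos: [0.5457, 0.0608, 0.1708]
ee_rot: [[-0.126, 0.992, -0.005], [0.992, 0.126, 0.006], [0.007, -0.005, -1.0]]
wrist_force: [-0.5, -0.7, 0.7]
opening: 0.0003
time_s: 17.52
tool_pos: [0.5354, 0.1502, 0.2948]
ee_rot: [[-0.124, 0.992, -0.001], [0.992, 0.124, 0.006], [0.006, -0.0, -1.0]]
wrist_force: [0.3, 0.6, -0.1]
opening: 0.0005
rows t(cm) [-9.   -0.16 19.42] turn -0.06 now [0.5354 0.1502 0.2948] yaw 7.14 time 17.5167 F [ 0.3  0.6 -0.1] open 0.0005
```

View pics/o16d.png

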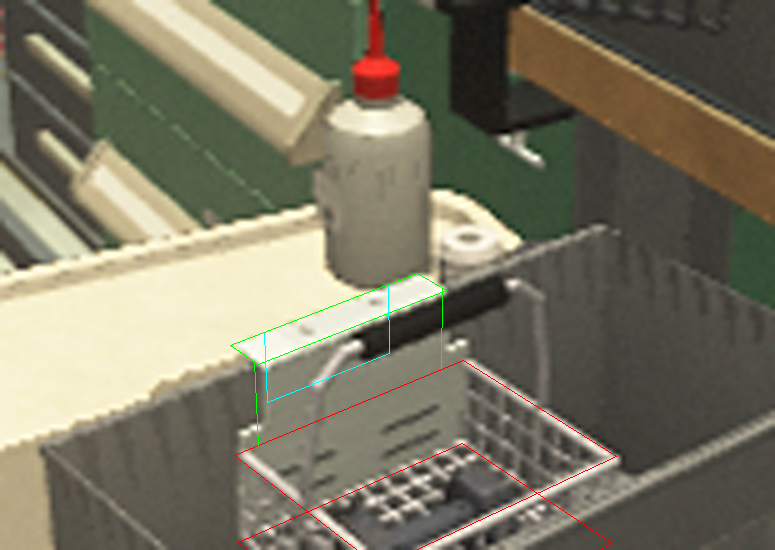

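View pics/o16s.png

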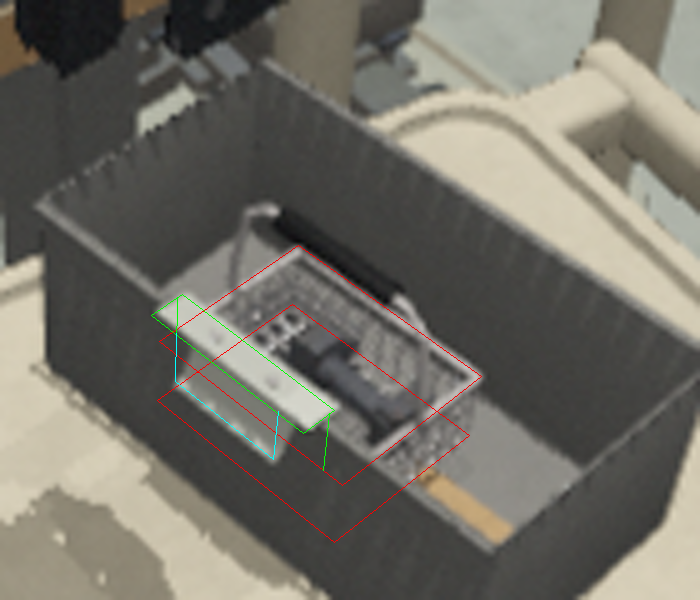

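View pics/c16s.png

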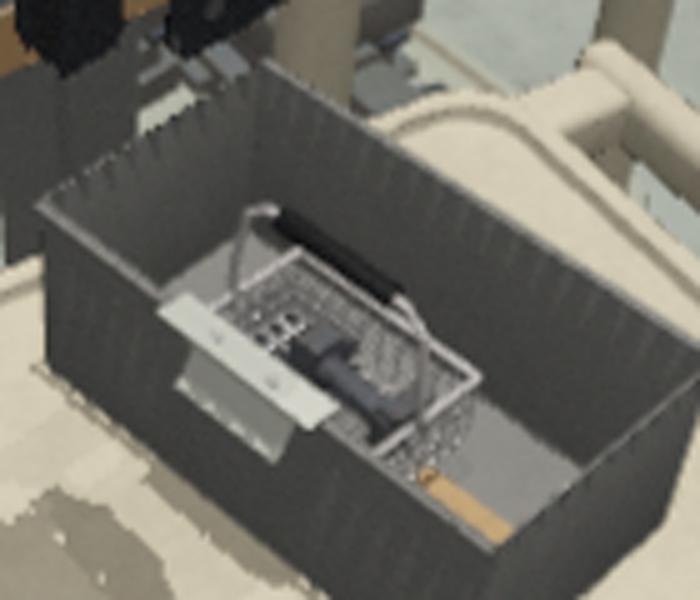

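View pics/c16d.png

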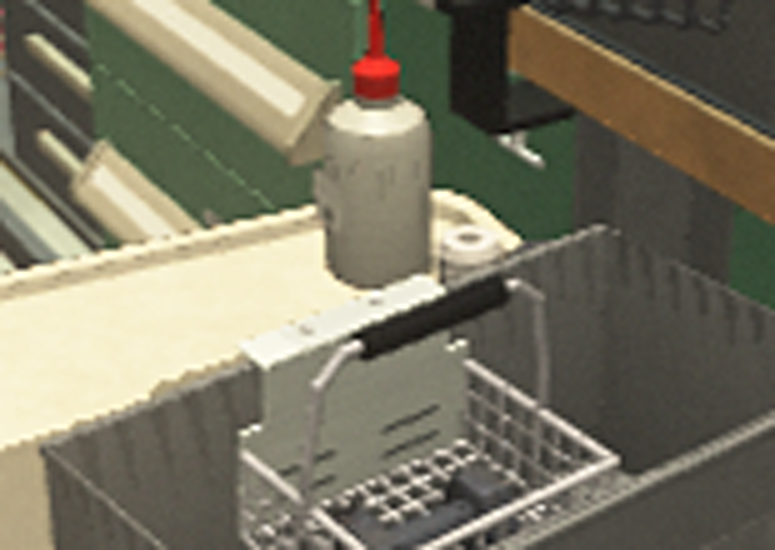

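```bash
python3 -c "
from cell import *
print(close_job())"
```

```text
the job is handed in; nothing more can be done
None
```

I hung the basket, with the T-bolt still in it, inside the bin on its left (+y) long side, near the middle and clear of the corners. I then pressed the lip down with the shut fingers until it sat home.

**First grasp:** it closed on nothing, because the fingertips sit about 37 mm higher than the reported TCP. I went lower, and the second grasp held.

**Pressing:** the force rose to 10.5 N and fell to about 0 as the nose snapped past the edge. The lip then met a hard stop at 20 N, after about 15 mm of travel. That matches how far the lip stood above the rim beforehand.

**Last pictures:**
- With the arm clear, the basket was level and matched the drawn "home" position to a few millimetres, with the spring leg outside the wall.
- The T-bolt was still in the basket.
- The bin's rim corner had not moved to within a pixel, by eye.
- The oil bottle and collet looked untouched. The standing T-bolt was outside my last close-up; it was upright in a picture taken during the press.

I handed in at 17.6 s. No check failed at the end, apart from my guessed lip outline drawing slightly wider than the real lip.

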